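# Fit the feed roller into the open chassis

## Task

Pull the feed roller out of its storage chute by the shaft end that sticks out, until its rubber body has come out of the hood, and let go of it there on the rails. Then take it again around the middle of the rubber body and lower its shaft into the two open slots of the white chassis, without dropping it, until both ends sit fully home on the slot bottoms; let go and leave the other things on the bench where they are.

Things in the scene. Friction and masses are not known exactly. Their poses are not given: they have to be found in the camera images.
- roller: Feed roller, about 350 g: a black rubber cylinder 54 mm across and 100 mm long on a steel shaft 12 mm across and 200 mm long, so 50 mm of bare shaft stands out at each end. Both ends alike. Origin at its centre; x axis along the shaft (it may roll about x, so y and z may point anywhere). It starts on the chute's rails, rubber body under the hood, one bare shaft end sticking out.
- shaft_a (a point): Point on the roller's shaft axis 72 mm from the roller's centre, on its +x side: the part of the shaft that sits in a slot.
- shaft_b (a point): The same on its -x side, 72 mm from the centre.
- chute: Storage chute, fixed to the bench, 100 mm wide. Origin on the bench surface under the middle of the hood's mouth; z up; the roller comes out along the chute's -x axis, roughly towards the robot. The grey hood covers x = 0 to 155 mm, 94 mm high; a slit 40 mm wide along the middle of its roof, open at the mouth, lets the rear shaft end up but not the rubber body. At the start the roller's centre is at x = 44 to 56 mm.
- rails (a point): Point midway between the chute's two rails at the hood's mouth, 35 mm above the bench, level with the rail tops. The rails are round steel bars 10 mm across, along the chute's x at y = +-18 mm, ending (open, no stop) 145 mm out from the mouth, over a base plate 8 mm high. The rubber body lies in the groove between them, axis 56 mm above the bench, and slides along easily.
- chassis: Open white sheet-metal chassis, fixed to the bench, 230 mm (its x) by 200 mm (y = -70 to +130 mm), rim 32 mm high. Origin on the bench surface under the middle of the roller's seat; z up. A seated roller lies along the chassis's x axis, either way round, its axis 70 mm above the bench, its body between the two slotted brackets. Circuit parts up to 40 mm high stand at y = 80 to 125 mm.
- slot_a (a point): Middle of the slot bottom in the +x bracket, 64 mm above the bench. The brackets are upright steel plates at x = +-72 mm, 10 mm thick in x, 64 mm wide in y, 104 mm high (134 mm apart inside: 17 mm play at each end of the rubber body). Slot open to the top, 15 mm wide, flat bottom; from 90 mm up its mouth widens to 40 mm at the top.
- slot_b (a point): The same in the -x bracket.
- driver: Bystander: a screwdriver 190 mm long lying on the bench; origin in its middle, on the bench.
- tray: Bystander: an open black parts tray, 120 x 100 x 45 mm; origin under its centre.
- transformer: Bystander: a small transformer, 90 x 66 x 56 mm; origin under its centre.
Mind the look-alikes: they are no part of the job. Leave any turquoise look-alike of the roller alone.

How it is judged (in metres and radians):
On the way:
1. the roller lies on the rails, drawn out so far that its centre is at least 30 mm outside the hood's mouth, and has been let go (x of roller in the frame of chute below -0.03 m and y of roller in the frame of chute between -0.012 and 0.012 m and z of roller in the frame of chute between 0.05 and 0.062 m and contact force between the fingers and roller below 0.1 N), for 0.2 s.
At the end, for the whole second after the job is handed in: Roller released and at rest in both slots: each shaft point 66 to 72.5 mm above the bench (70 is home) and within 4 mm of the slots' middle plane, shaft within 0.05 rad of the chassis x axis, roller centre within 19 mm of the middle between the brackets (x of roller in the frame of chassis between -0.019 and 0.019 m and y of shaft_a in the frame of chassis between -0.004 and 0.004 m and z of shaft_a in the frame of chassis between 0.066 and 0.0725 m and y of shaft_b in the frame of chassis between -0.004 and 0.004 m and z of shaft_b in the frame of chassis between 0.066 and 0.0725 m and angle between the x axis of roller and the x axis of chassis, either way round below 0.05 rad and linear speed of roller below 0.02 m/s and angular speed of roller below 0.3 rad/s and contact force between the fingers and roller below 0.1 N); the robot touches nothing.
It fails at once if the roller is dropped: it moves faster than 0.4 m/s (a fall of about 8 mm) with no finger on it (contact force between the fingers and roller below 0.1 N and linear speed of roller above 0.4 m/s).
It fails at once if the driver is moved by more than 30 mm (distance of driver from where it was at the start of the episode above 0.03 m).
It fails at once if the tray is moved by more than 30 mm (distance of tray from where it was at the start of the episode above 0.03 m).
It fails at once if the transformer is moved by more than 30 mm (distance of transformer from where it was at the start of the episode above 0.03 m).
It also fails if it takes over 61 s, if anything falls off the work surface, if the arm or the gripper's body presses on something with over 40 N, if the wrist force passes 120 N, or if a joint passes its speed limit or range.

## Robot

A 6-joint arm with a two-finger parallel gripper is mounted at the origin on the work surface. World frame = base frame: x ahead of the robot, y to its left, z up, the work surface at z = 0. Lengths are in mm, angles in rad, forces in N, time in s.
With the tool pointing down it reaches from about 375 to 925 mm from the base axis. Payload 5.7 kg.
Tool frame: the origin (TCP) lies where the fingers leave the gripper's body, on its centre line; the fingertips stand 80 mm ahead of it and the grasp point (between the pads) lies 61 mm ahead of it (ctrl.hold_point_z is the distance from the TCP to the grasp point, in mm); x points along the fingers, y is the direction in which the jaws open and shut, and the axes are right-handed (so a half turn about x gives the same grasp; the last joint's range is limited). The gripper opens to 88 mm and grips with 3 to 60 N. Pads are 20 mm wide; open, the fingers measure 115 mm over their backs; the gripper's body (75 mm by 178 mm) begins 61 mm behind the grasp point.
Start: joints at [1.024, 0.359, 1.51, -0, 1.272, -0.115], TCP at [251.097, 544.906, 302.623] pointing down, gripper open.
Joint ranges: [-2.97, 2.97], [-1.01, 2.36], [0.21, 2.38], [-0.96, 4.11], [0.2, 2.71], [-2.98, 2.98]. Speed limits (rad/s): [2.39, 2.39, 3.14, 3.14, 3.14, 3.14].

## Interface

Orientations are given as a unit quaternion [w, x, y, z].
In Python, from workcell import ctrl gives the robot as it stands. The module is installed in compiled form; this text tells all that it offers.
- The arm moves only by the tool send_rows, never from a script. Its argument "series" is a list of rows, each a list of 3 entries, a list of its own where there are three numbers: the finger opening in mm, from 0 to 87.8, then the shift along the tool's x, y, z in mm, then the turn, a rotation vector about the tool's x, y, z in degrees. In form: [[claw, [dx, dy, dz], [ax, ay, az]], ...]. A call has 1 to 20 rows; each row shifts and turns the pose as measured when the row begins, along the tool's axes as they then stand; what a row does not reach is not made up. A row lasts 1/12 s, in which the tool goes at most 41.7 mm and 7.16 degrees, less where a joint would pass 70% of its speed; a pose out of reach is approached as far as the arm can. A call is refused whole if a number of a shift passes 41.7 or a number of a turn 7.16, either way. A call with a gripper value outside its range is refused whole. The fingers move at their own pace and stop on an object; "squeeze" is the grip in N (left out, the last holds). Time passes only in rows, so rows that do not move let the fingers close. It gives the time, the measured TCP pose, the force and the opening at its end, in the units of the state.
- ctrl.get_state(): the state, without advancing time (a new reading comes with each control period).
- ctrl.get_image(name): name is "scene" or "top" or "wrist"; returns the picture (400x640x3 uint8, red, green, blue); there is no depth.
- ctrl.camera_model(name): a dict with "K" (3x3 intrinsics, pixels), "eye" and "rotation" of the camera in the world; the wrist camera has in their place "mount" (4x4, takes a point from camera to tool coordinates, whose origin is the TCP and whose axes are the tool frame's). Camera axes: x right, y down, z forward; pixel columns grow to the right and rows downward; lengths in mm; the calibration is good to about 2 mm. A picture is of the moment at which its call begins: read the wrist's pose just before it. camera_model takes no time and is no camera call.
- ctrl.hand_in(): hands the job in, once; it reports no verdict.
The state is a dict: "time": time; "q": joint angles; "dq": joint speeds; "joint_efforts": joint torques, N m; "tool_pos": TCP position; "orientation": TCP orientation; "ft_force": force on the tool from outside, world axes, zero at the start; "wrist_torque": the same for the moment, N m; "finger_gap": finger opening in mm.
Only numpy, scipy, OpenCV 4.12 (cv2) and the standard library are available. Lean on these libraries where they do the work, as an engineer would, in place of code of your own. Each camera call takes 0.05 s, during which the arm holds its last target.

## Working session

There is one attempt and no reset: what is moved stays moved. The work goes in short steps, Python scripts to look and compute and a tool call to move; the robot and the scene stay as the last step left them, time stands still between calls to the robot, and variables do not carry over. Pictures are saved under pics/ and viewed, and the job is handed in when it is done.

Besides the shell and the picture viewer there is one more tool, called after ">>>" in YAML: its name, and indented under it one key for each argument. send_rows: Moves the arm, as the interface text tells. Its arguments: {"type":"object","properties":{"series":{"type":"array"},"squeeze":{"type":"number"}},"required":["series"]}

```bash
mkdir -p pics; ls
python3 - <<'E'
from workcell import ctrl
import cv2
for n in ["top","scene"]:
    im=ctrl.get_image(n); cv2.imwrite(f"pics/{n}0.png",im[:,:,::-1])
    m=ctrl.camera_model(n); print(n,m)
print(ctrl.camera_model("wrist"))
print(ctrl.get_state(), ctrl.hold_point_z)
E
```

```text
pics
top {'K': array([[388.76941226,   0.        , 322.94048758],
       [  0.        , 388.76941226, 193.09078593],
       [  0.        ,   0.        ,   1.        ]]), 'eye': array([ 561.71352292,    4.67769182, 1326.18715799]), 'rotation': array([ 0.00723023, -0.69819695,  0.715696  , -0.01574729])}
scene {'K': array([[449.59771742,   0.        , 314.95780428],
       [  0.        , 449.59771742, 209.97008995],
       [  0.        ,   0.        ,   1.        ]]), 'eye': array([1584.00670136,  548.97363988, 1347.59870539]), 'rotation': array([-0.1734057 ,  0.47265131,  0.80872237, -0.30413702])}
{'K': array([[276.87220386,   0.        , 326.87505306],
       [  0.        , 276.87220386, 199.49493386],
       [  0.        ,   0.        ,   1.        ]]), 'mount': array([[ 4.86766053e-04, -2.89941716e-01,  9.57044181e-01,
        -8.15499566e+01],
       [ 9.99999744e-01, -3.60626034e-04, -6.17867462e-04,
         2.73619778e-01],
       [ 5.24280600e-04,  9.57044237e-01,  2.89941467e-01,
        -7.97718724e+01],
       [ 0.00000000e+00,  0.00000000e+00,  0.00000000e+00,
         1.00000000e+00]])}
{'time': 0.1, 'q': array([ 1.02390285e+00,  3.59440598e-01,  1.51129378e+00, -2.24677941e-05,
        1.27252205e+00, -1.15105662e-01]), 'dq': array([ 0.00016573, -0.00062207, -0.00307012, -0.00083255,  0.0008851 ,
        0.00104926]), 'joint_efforts': array([ 7.96904669e-05, -5.16363609e+01, -2.71402788e+01,  6.76499004e-02,
        2.77700939e-02, -7.24181768e-05]), 'tool_pos': array([250.8598022 , 544.5080354 , 301.90059511]), 'orientation': array([ 0.69050778,  0.15091578,  0.69087575, -0.15203332]), 'ft_force': array([0.13641696, 0.54214872, 1.15410676]), 'wrist_torque': array([-0.03594814, -0.01079283,  0.07450558]), 'finger_gap': 87.95611631150828} 61.3
```

View pics/top0.png

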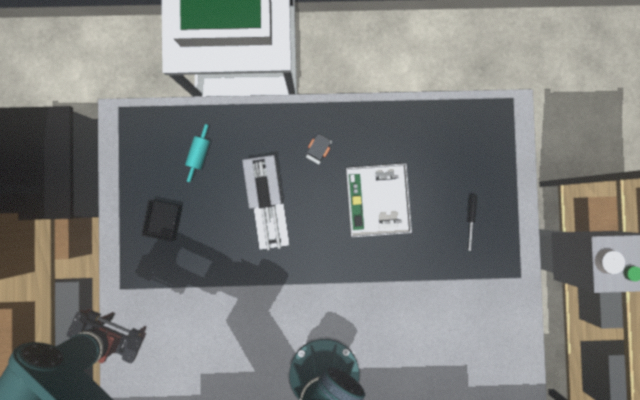

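View pics/scene0.png

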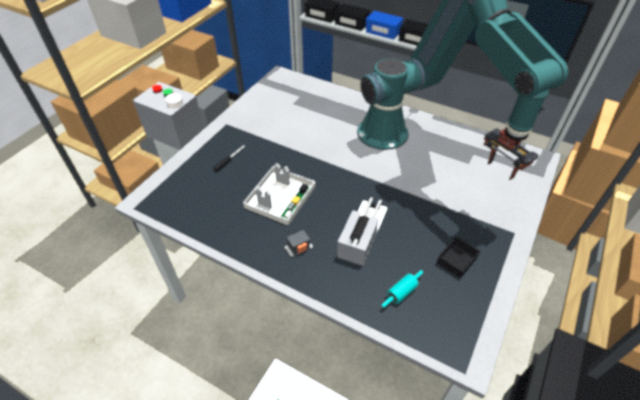

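The top view shows the chute with its mouth towards the robot around (255–285, 155–250), and the chassis around (347–410, 165–237). The turquoise look-alike is at (197,152), the tray at (163,220), the transformer at (318,148) and the driver at (471,220). I'll enlarge the chute and chassis areas.

```bash
cat > h.py <<'E'
import numpy as np, cv2
from scipy.spatial.transform import Rotation as R
from workcell import ctrl
def rot(q): return R.from_quat([q[1],q[2],q[3],q[0]]).as_matrix()
def cam(n,st=None):
    m=ctrl.camera_model(n);K=m["K"]
    if n!="wrist":
        r=np.array(m["rotation"]); Rm=r if r.shape==(3,3) else rot(r); return K,Rm,np.array(m["eye"])
    M=m["mount"];Rt=rot(st["orientation"])
    return K,Rt@M[:3,:3],Rt@M[:3,3]+st["tool_pos"]
def pix2w(c,u,v,z):
    K,Rm,e=c; d=Rm@np.linalg.inv(K)@np.array([u,v,1.]); return e+d*(z-e[2])/d[2]
def w2pix(c,p):
    K,Rm,e=c; a=K@(Rm.T@(np.asarray(p,float)-e)); return a[:2]/a[2]
def crop(src,dst,x0,y0,x1,y1,s):
    im=cv2.imread(src)[y0:y1,x0:x1]; cv2.imwrite(dst,cv2.resize(im,None,fx=s,fy=s,interpolation=cv2.INTER_CUBIC))
E
python3 - <<'E'
from h import *
crop("pics/top0.png","pics/chute0.png",225,145,305,260,5)
crop("pics/top0.png","pics/chas0.png",335,155,425,245,6)
c=cam("top"); print(c[1])
print(pix2w(c,320,380,0))
E
```

```text
[[-0.02493748 -0.99916582  0.03233872]
 [-0.99962124  0.02454608 -0.0124443 ]
 [ 0.01164013 -0.0326368  -0.99939949]]
[-23.33012135  13.71438885   0.        ]
```

View pics/chute0.png

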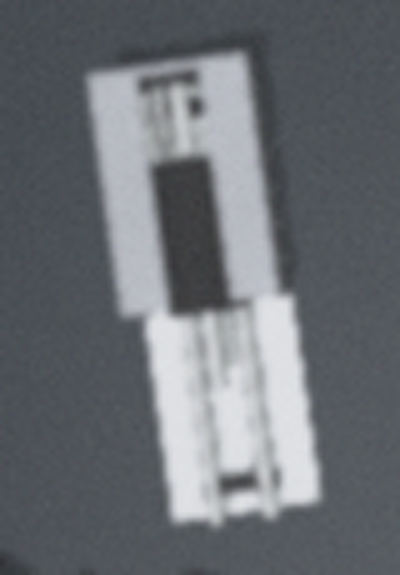

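View pics/chas0.png

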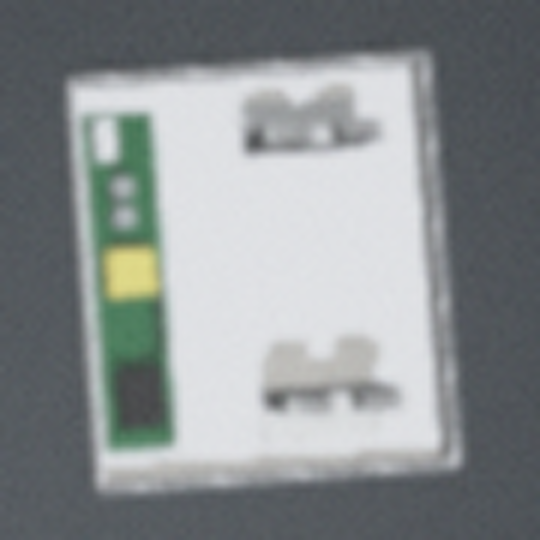

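The chute crop shows the black body in the slit, the bare front shaft at about (232,315–385), and the rail ends at (218,525) and (272,518). The chassis crop shows the two brackets, with their slot gaps at about (303,95) and (322,355). Next I'll fit both frames, then move to get a close wrist view.

Run:
```python
from h import *
from scipy.optimize import least_squares
c=cam("top")
def fit(pts,off,s,g):
    pts=[(np.array(l),np.array(p)/s+off) for l,p in pts]
    def f(a):
        Rz=R.from_euler('z',a[2]).as_matrix(); return np.concatenate([w2pix(c,Rz@l+[a[0],a[1],0])-p for l,p in pts])
    r=least_squares(f,g); print(r.x,np.degrees(r.x[2]),np.abs(r.fun).max(),r.fun.round(1)); return r.x
# chute
fit([((0,50,94),(120,318)),((0,-50,94),(280,293)),((155,50,94),(88,73)),((155,-50,94),(247,52)),
 ((-145,18,35),(217,525)),((-145,-18,35),(271,517))],np.array([225,145]),5,[650,150,.1])
# chassis rim corners
fit([((115,130,32),(70,78)),((115,-70,32),(430,52)),((-115,130,32),(97,490)),((-115,-70,32),(462,465)),
 ((72,32,104),(247,108)),((72,-32,104),(352,100)),((-72,32,104),(265,355)),((-72,-32,104),(377,350))],np.array([335,155]),6,[600,-150,0])
for n,u,v in [("tray",163,220),("trans",318,148),("driver",471,220),("turq",197,152)]: print(n,pix2w(c,u,v,30))
```

```text
[5.65572207e+02 1.72952649e+02 1.18830416e-01] 6.808481291904904 0.4906903522791879 [ 0.5 -0.4 -0.1  0.   0.2  0.2 -0.4 -0.1 -0.1  0.2 -0.1  0.2]
[ 5.87504088e+02 -2.19361664e+02  5.62606643e-02] 3.2234986163402337 5.2997940698720925 [-3.  -2.8 -3.5 -3.2 -1.7 -2.6 -2.8 -3.4  1.1  0.9  3.7  0.6  2.   5.3
  3.5  4.5]
tray [527.50654973 520.47620534  30.        ]
trans [755.071499     1.30884389  30.        ]
driver [ 501.51078238 -504.11675383   30.        ]
turq [751.04011394 405.03279578  30.        ]
```

Run:
```python
from h import *
from scipy.optimize import least_squares
c=cam("top")
def fit(pts,off,s,g):
    pts=[(np.array(l),np.array(p)/s+off) for l,p in pts]
    def f(a):
        Rz=R.from_euler('z',a[2]).as_matrix(); return np.concatenate([w2pix(c,Rz@l+[a[0],a[1],0])-p for l,p in pts])
    r=least_squares(f,g); print(r.x,np.degrees(r.x[2]),r.fun.round(1)); return r.x
x=fit([((115,130,32),(70,78)),((115,-70,32),(430,52)),((-115,130,32),(97,490)),((-115,-70,32),(462,465))],np.array([335,155]),6,[600,-150,0])
Rz=R.from_euler('z',x[2]).as_matrix()
for l in [(72,32,104),(72,-32,104),(-72,32,104),(-72,-32,104)]:
    print((w2pix(c,Rz@np.array(l)+[x[0],x[1],0])-[335,155])*6)
```

```text
[ 5.76875841e+02 -2.28213038e+02  4.33305412e-02] 2.4826571339918715 [ 0.2 -0.2 -0.3  0.1  0.5  0.  -0.4  0. ]
[272.51583245 132.31806867]
[393.58756914 124.14170245]
[292.55557132 406.02807872]
[414.0656858  397.62298637]
```

```bash
cat >> h.py <<'E'
def tgtR(yaw,flip=1):
    # tool x down, tool y = flip*(dir perpendicular to axis at yaw)
    y=flip*np.array([-np.sin(yaw),np.cos(yaw),0]); x=np.array([0,0,-1.]); return np.column_stack([x,y,np.cross(x,y)])
def plan(grasp,yaw,flip=1,n=None,hz=61.3):
    st=ctrl.get_state(); Rc=rot(st["orientation"]); p=st["tool_pos"]
    Rt=tgtR(yaw,flip); t=np.asarray(grasp,float)-Rt[:,0]*hz
    rv=R.from_matrix(Rc.T@Rt).as_rotvec(); d=t-p
    k=max(np.linalg.norm(d)/40,np.degrees(np.linalg.norm(rv))/7,1); k=n or int(np.ceil(k))
    step=R.from_rotvec(rv/k).as_matrix(); Rr=Rc; rows=[]
    print("grasp now",(p+Rc[:,0]*hz).round(1),"tcp tgt",t.round(1),"dist",d.round(1),"turn deg",np.degrees(rv).round(2),"n",k)
    for i in range(k):
        rows.append([(Rr.T@(d/k)).round(1).tolist(),np.degrees(rv/k).round(2).tolist()]); Rr=Rr@step
    for r in rows: print(r)
def chute(x,y,z,C=(565.6,173.0,0.1188)):
    c,s=np.cos(C[2]),np.sin(C[2]); return np.array([C[0]+c*x-s*y,C[1]+s*x+c*y,z])
E
python3 - <<'E'
from h import *
print(rot(ctrl.get_state()["orientation"]).round(3))
plan(chute(-90,0,200),0.1188,1)
plan(chute(-90,0,200),0.1188,-1)
E
```

```text
[[-0.001  0.418  0.908]
 [-0.001  0.908 -0.418]
 [-1.    -0.002 -0.   ]]
grasp now [250.8 544.4 240.6] tcp tgt [476.2 162.3 261.3] dist [ 225.4 -382.2  -40.6] turn deg [-31.55  -0.04   0.09] n 12
[[3.4, -21.1, 30.4], [-2.63, -0.0, 0.01]]
[[3.4, -22.4, 29.4], [-2.63, -0.0, 0.01]]
[[3.4, -23.8, 28.3], [-2.63, -0.0, 0.01]]
[[3.4, -25.0, 27.2], [-2.63, -0.0, 0.01]]
[[3.4, -26.3, 26.0], [-2.63, -0.0, 0.01]]
[[3.4, -27.4, 24.8], [-2.63, -0.0, 0.01]]
[[3.4, -28.5, 23.5], [-2.63, -0.0, 0.01]]
[[3.4, -29.6, 22.2], [-2.63, -0.0, 0.01]]
[[3.4, -30.6, 20.8], [-2.63, -0.0, 0.01]]
[[3.4, -31.5, 19.4], [-2.63, -0.0, 0.01]]
[[3.4, -32.3, 17.9], [-2.63, -0.0, 0.01]]
[[3.4, -33.1, 16.4], [-2.63, -0.0, 0.01]]
grasp now [250.8 544.4 240.6] tcp tgt [476.2 162.3 261.3] dist [ 225.4 -382.2  -40.6] turn deg [1.4845e+02 1.2000e-01 5.0000e-02] n 22
[[1.9, -11.5, 16.6], [6.75, 0.01, 0.0]]
[[1.9, -9.5, 17.8], [6.75, 0.01, 0.0]]
[[1.9, -7.3, 18.8], [6.75, 0.01, 0.0]]
[[1.9, -5.0, 19.5], [6.75, 0.01, 0.0]]
[[1.9, -2.7, 20.0], [6.75, 0.01, 0.0]]
[[1.9, -0.3, 20.2], [6.75, 0.01, 0.0]]
[[1.8, 2.0, 20.1], [6.75, 0.01, 0.0]]
[[1.8, 4.4, 19.7], [6.75, 0.01, 0.0]]
[[1.8, 6.7, 19.0], [6.75, 0.01, 0.0]]
[[1.8, 8.8, 18.1], [6.75, 0.01, 0.0]]
[[1.8, 10.9, 17.0], [6.75, 0.01, 0.0]]
[[1.8, 12.8, 15.6], [6.75, 0.01, 0.0]]
[[1.8, 14.6, 13.9], [6.75, 0.01, 0.0]]
[[1.8, 16.1, 12.1], [6.75, 0.01, 0.0]]
[[1.8, 17.4, 10.2], [6.75, 0.01, 0.0]]
[[1.8, 18.5, 8.0], [6.75, 0.01, 0.0]]
[[1.8, 19.3, 5.8], [6.75, 0.01, 0.0]]
[[1.8, 19.9, 3.5], [6.75, 0.01, 0.0]]
[[1.8, 20.1, 1.1], [6.75, 0.01, 0.0]]
[[1.8, 20.1, -1.2], [6.75, 0.01, 0.0]]
[[1.8, 19.8, -3.6], [6.75, 0.01, 0.0]]
[[1.8, 19.3, -5.9], [6.75, 0.01, 0.0]]
```

>>> send_rows:
  series:
    - [87.8,[3.4,-21,30.4],[-2.63,0,0]]
    - [87.8,[3.4,-22.4,29.4],[-2.63,0,0]]
    - [87.8,[3.4,-23.8,28.3],[-2.63,0,0]]
    - [87.8,[3.4,-25,27.2],[-2.63,0,0]]
    - [87.8,[3.4,-26.3,26],[-2.63,0,0]]
    - [87.8,[3.4,-27.4,24.8],[-2.63,0,0]]
    - [87.8,[3.4,-28.5,23.5],[-2.63,0,0]]
    - [87.8,[3.4,-29.6,22.2],[-2.63,0,0]]
    - [87.8,[3.4,-30.6,20.8],[-2.63,0,0]]
    - [87.8,[3.4,-31.5,19.4],[-2.63,0,0]]
    - [87.8,[3.4,-32.3,17.9],[-2.63,0,0]]
    - [87.8,[3.4,-33,16.4],[-2.63,0,0]]
    - [87.8,[0,0,0],[0,0,0]]
    - [87.8,[0,0,0],[0,0,0]]

```text
time: 1.27
tool_pos: [487.8, 149.1, 254.5]
orientation: [0.703, -0.054, 0.707, 0.053]
ft_force: [-0.1, 0.6, -0.2]
finger_gap: 87.7
```

Run:
```python
from h import *
import pickle
st=ctrl.get_state(); im=ctrl.get_image("wrist"); cv2.imwrite("pics/w1.png",im[:,:,::-1]); pickle.dump(st,open("w1.pkl","wb"))
print(st["time"],st["ft_force"])
c=cam("wrist",st)
for l in [(0,50,94),(0,-50,94),(0,0,35),(-145,18,35),(-145,-18,35),(-50,0,56)]: print(l,w2pix(c,chute(*l)).round(1))
plan(chute(-30,0,200),0.1188,1)
```

```text
1.2667 [-0.084359    0.5801538  -0.22482165]
(0, 50, 94) [388.4 284.5]
(0, -50, 94) [288.9 281.7]
(0, 0, 35) [336.8 255.1]
(-145, 18, 35) [359.6 132.3]
(-145, -18, 35) [325.6 131.1]
(-50, 0, 56) [339.4 222.8]
grasp now [487.7 149.3 193.3] tcp tgt [535.8 169.4 261.3] dist [47.9 20.1  6.7] turn deg [ 1.96 -0.24  0.07] n 2
[[-3.5, 6.3, 25.2], [0.98, -0.12, 0.03]]
[[-3.4, 6.7, 25.1], [0.98, -0.12, 0.03]]
```

View pics/w1.png

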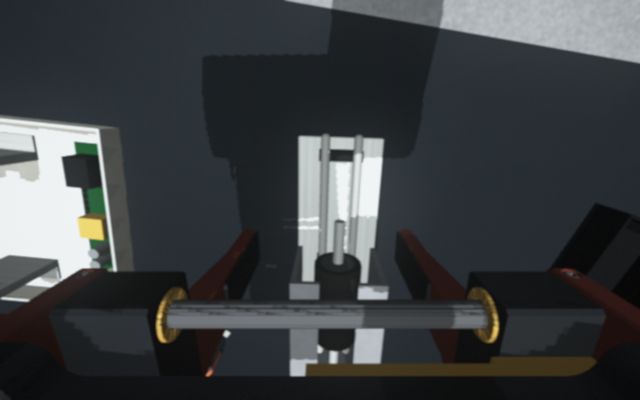

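The wrist view agrees with the top-camera fit to within about 3 px: rail ends at (326,134) and (359,134), shaft tip at (339,222), and the hood mouth at about y=285. So the roller's centre is at chute x≈50. Now I'll approach the shaft end at chute x=-30.

>>> send_rows:
  series:
    - [50,[8,6.3,25.2],[0.98,-0.12,0]]
    - [50,[8,6.7,25.1],[0.98,-0.12,0]]
    - [50,[15,0,0],[0,0,0]]
    - [50,[20,0,0],[0,0,0]]
    - [50,[0,0,0],[0,0,0]]
    - [50,[0,0,0],[0,0,0]]

```text
time: 1.82
tool_pos: [533.3, 177.7, 202.6]
orientation: [0.706, -0.042, 0.706, 0.043]
ft_force: [0.2, -0.5, 0.9]
finger_gap: 52.1
```

Run:
```python
from h import *
plan(chute(-30,0,60),0.1188,1)
```

```text
grasp now [533.3 177.8 141.3] tcp tgt [535.8 169.4 121.3] dist [  2.5  -8.3 -81.3] turn deg [ 0.09 -0.04 -0.05] n 3
[[27.1, -2.9, 0.5], [0.03, -0.01, -0.02]]
[[27.1, -2.8, 0.5], [0.03, -0.01, -0.02]]
[[27.1, -2.8, 0.5], [0.03, -0.01, -0.02]]
```

>>> send_rows:
  series:
    - [50,[0,-8,1.5],[0,0,0]]
    - [50,[0,0,0],[0,0,0]]
    - [50,[15,0,0],[0,0,0]]
    - [50,[15,0,0],[0,0,0]]
    - [50,[15,0,0],[0,0,0]]
    - [50,[10,0,0],[0,0,0]]
    - [50,[0,0,0],[0,0,0]]
    - [50,[0,0,0],[0,0,0]]

```text
time: 2.48
tool_pos: [537.1, 171.7, 153.9]
orientation: [0.709, -0.042, 0.702, 0.044]
ft_force: [0.4, 0.0, 0.6]
finger_gap: 50.1
```

Run:
```python
from h import *
plan(chute(-30,0,60),0.1188,1)
```

```text
grasp now [537.7 171.9  92.6] tcp tgt [535.8 169.4 121.3] dist [ -1.3  -2.3 -32.6] turn deg [ 0.22  0.54 -0.11] n 1
[[32.6, -2.1, -1.9], [0.22, 0.54, -0.11]]
```

>>> send_rows:
  series:
    - [50,[0,-2.1,-2],[0,0.5,0]]
    - [50,[10,0,0],[0,0,0]]
    - [50,[10,0,0],[0,0,0]]
    - [50,[10,0,0],[0,0,0]]
    - [50,[0,0,0],[0,0,0]]
    - [50,[0,0,0],[0,0,0]]

```text
time: 2.98
tool_pos: [537.0, 169.3, 123.9]
orientation: [0.707, -0.042, 0.704, 0.044]
ft_force: [0.3, -0.5, 0.5]
finger_gap: 49.9
```

Run:
```python
from h import *
plan(chute(-30,0,60),0.1188,1)
st=ctrl.get_state();im=ctrl.get_image("wrist"); cv2.imwrite("pics/w2.png",im[:,:,::-1])
```

```text
grasp now [537.3 169.5  62.6] tcp tgt [535.8 169.4 121.3] dist [-1.2  0.1 -2.6] turn deg [ 0.2   0.27 -0.12] n 1
[[2.6, 0.3, -1.2], [0.2, 0.27, -0.12]]
```

View pics/w2.png

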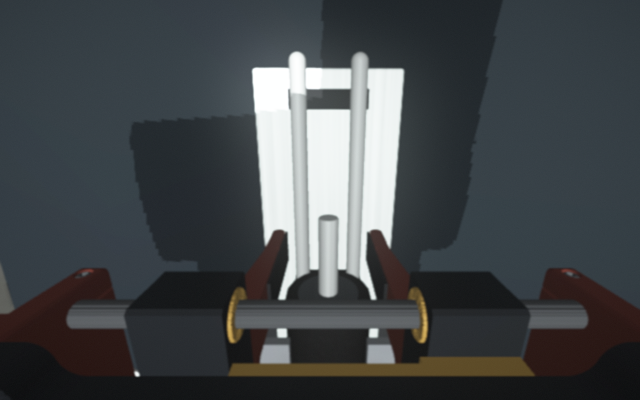

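The shaft, at column 328, is centred between the fingers, whose tips are at about (281,240) and (373,240). I'll close on it.

>>> send_rows:
  series:
    - [50,[3,0,-1],[0,0,0]]
    - [20,[0,0,0],[0,0,0]]
    - [5,[0,0,0],[0,0,0]]
    - [5,[0,0,0],[0,0,0]]
    - [5,[0,0,0],[0,0,0]]
    - [5,[0,0,0],[0,0,0]]
    - [5,[0,0,0],[0,0,0]]
    - [5,[0,0,0],[0,0,0]]
  squeeze: 12

```text
time: 3.7
tool_pos: [536.1, 169.5, 121.3]
orientation: [0.708, -0.042, 0.704, 0.044]
ft_force: [-0.8, 0.9, -0.4]
finger_gap: 11.3
```

Run:
```python
from h import *
plan(chute(-142,0,60),0.1188,1,n=8)
```

```text
grasp now [536.4 169.7  60. ] tcp tgt [424.6 156.2 121.3] dist [-111.5  -13.3   -0. ] turn deg [ 0.2   0.3  -0.14] n 8
[[-0.1, 0.0, -14.0], [0.03, 0.04, -0.02]]
[[-0.1, 0.0, -14.0], [0.03, 0.04, -0.02]]
[[-0.1, 0.0, -14.0], [0.03, 0.04, -0.02]]
[[-0.0, 0.0, -14.0], [0.03, 0.04, -0.02]]
[[-0.0, 0.0, -14.0], [0.03, 0.04, -0.02]]
[[-0.0, 0.0, -14.0], [0.03, 0.04, -0.02]]
[[-0.0, 0.0, -14.0], [0.03, 0.04, -0.02]]
[[-0.0, 0.0, -14.0], [0.03, 0.04, -0.02]]
```

>>> send_rows:
  series:
    - [5,[0,0,-10],[0,0,0]]
    - [5,[0,0,-10],[0,0,0]]
    - [5,[0,0,-10],[0,0,0]]
    - [5,[0,0,-10],[0,0,0]]
    - [5,[0,0,-10],[0,0,0]]
    - [5,[0,0,0],[0,0,0]]

```text
time: 4.2
tool_pos: [482.1, 163.0, 121.1]
orientation: [0.709, -0.042, 0.703, 0.044]
ft_force: [-1.6, 0.6, 0.4]
finger_gap: 11.3
```

Run:
```python
from h import *
plan(chute(-142,0,60),0.1188,1,n=6)
```

```text
grasp now [482.6 163.3  59.8] tcp tgt [424.6 156.2 121.3] dist [-57.5  -6.8   0.2] turn deg [ 0.2   0.48 -0.16] n 6
[[-0.1, 0.0, -9.7], [0.03, 0.08, -0.03]]
[[-0.1, 0.0, -9.7], [0.03, 0.08, -0.03]]
[[-0.1, 0.0, -9.7], [0.03, 0.08, -0.03]]
[[-0.1, 0.0, -9.7], [0.03, 0.08, -0.03]]
[[-0.1, 0.0, -9.7], [0.03, 0.08, -0.03]]
[[-0.0, 0.0, -9.7], [0.03, 0.08, -0.03]]
```

>>> send_rows:
  series:
    - [5,[0,0,-9.7],[0,0.1,0]]
    - [5,[0,0,-9.7],[0,0.1,0]]
    - [5,[0,0,-9.7],[0,0.1,0]]
    - [5,[0,0,-9.7],[0,0.1,0]]
    - [5,[0,0,-9.7],[0,0.1,0]]
    - [5,[0,0,-7],[0,0,0]]
    - [5,[0,0,0],[0,0,0]]
    - [5,[0,0,0],[0,0,0]]

```text
time: 4.87
tool_pos: [421.3, 155.6, 121.5]
orientation: [0.706, -0.042, 0.706, 0.044]
ft_force: [2.9, -0.1, -0.9]
finger_gap: 11.7
```

Run:
```python
from h import *
plan(chute(-142,0,60),0.1188,1,n=1)
im=ctrl.get_image("wrist"); cv2.imwrite("pics/w3.png",im[:,:,::-1])
im=ctrl.get_image("top"); cv2.imwrite("pics/t3.png",im[:,:,::-1])
crop("pics/t3.png","pics/t3c.png",225,145,305,260,5)
```

```text
grasp now [421.3 155.7  60.2] tcp tgt [424.6 156.2 121.3] dist [ 3.3  0.6 -0.2] turn deg [ 0.23  0.04 -0.16] n 1
[[0.2, 0.2, 3.3], [0.23, 0.04, -0.16]]
```

View pics/w3.png

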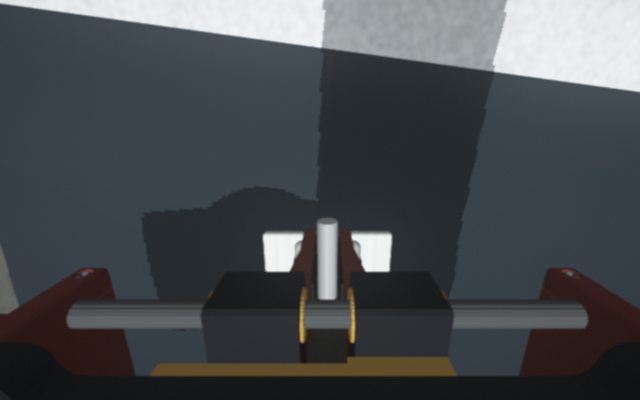

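View pics/t3c.png

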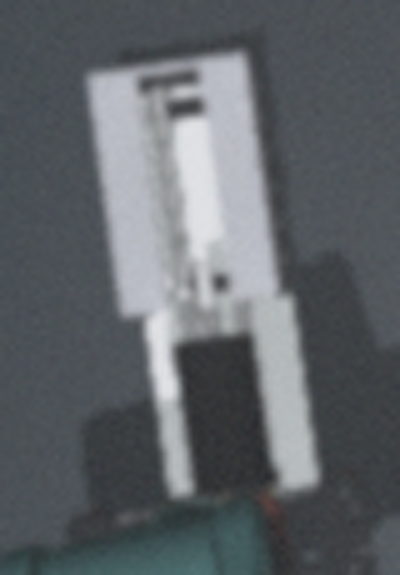

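The body is now out of the hood: in the crop its dark rectangle spans y=338–490, clear of the mouth at about 305. I'll release it and back off straight up.

>>> send_rows:
  series:
    - [20,[0,0,0],[0,0,0]]
    - [40,[0,0,0],[0,0,0]]
    - [50,[0,0,0],[0,0,0]]
    - [60,[0,0,0],[0,0,0]]
    - [87.8,[0,0,0],[0,0,0]]
    - [87.8,[-12,0,0],[0,0,0]]
    - [87.8,[-20,0,0],[0,0,0]]
    - [87.8,[-30,0,0],[0,0,0]]
    - [87.8,[-30,0,0],[0,0,0]]
    - [87.8,[-30,0,0],[0,0,0]]
    - [87.8,[-15,0,0],[0,0,0]]
    - [87.8,[0,0,0],[0,0,0]]
    - [87.8,[0,0,0],[0,0,0]]

```text
time: 6.05
tool_pos: [421.6, 154.6, 262.9]
orientation: [0.704, -0.043, 0.708, 0.044]
ft_force: [-0.9, -0.1, -0.6]
finger_gap: 87.6
```

Run:
```python
from h import *
st=ctrl.get_state()
im=ctrl.get_image("wrist"); cv2.imwrite("pics/w4.png",im[:,:,::-1])
c=cam("wrist",st)
for l in [(-165,0,56),(-115,0,83),(-15,0,83),(-65,27,56),(-65,-27,56),(0,0,94)]: print(l,w2pix(c,chute(*l)).round(1))
plan(chute(-65,0,140),0.1188,1)
```

```text
(-165, 0, 56) [327.6 175.7]
(-115, 0, 83) [327.5 229.3]
(-15, 0, 83) [327.2 312. ]
(-65, 27, 56) [350.5 260.2]
(-65, -27, 56) [304.1 260.1]
(0, 0, 94) [327.2 330.2]
grasp now [421.2 154.7 201.3] tcp tgt [501.1 165.3 201.3] dist [ 79.5  10.7 -61.3] turn deg [ 0.19 -0.35 -0.1 ] n 3
[[20.3, 0.3, 26.9], [0.06, -0.12, -0.03]]
[[20.3, 0.3, 26.8], [0.06, -0.12, -0.03]]
[[20.4, 0.4, 26.8], [0.06, -0.12, -0.03]]
```

View pics/w4.png

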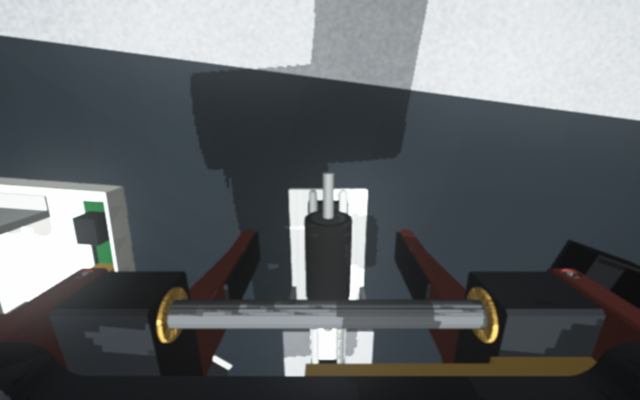

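The shaft tip at (327,174) and the front top edge of the body at about (327,229) match a roller centre at chute x≈-65 (predicted 175.7 and 229.3). The roller is lying on the rails, released. I'll move over its middle.

>>> send_rows:
  series:
    - [87.8,[15,0.3,25],[0,0,0]]
    - [87.8,[15,0.3,25],[0,0,0]]
    - [87.8,[15,0.3,20],[0,0,0]]
    - [87.8,[0,0,0],[0,0,0]]
    - [87.8,[0,0,0],[0,0,0]]

```text
time: 6.52
tool_pos: [488.6, 163.6, 208.6]
orientation: [0.7, -0.043, 0.712, 0.043]
ft_force: [-0.7, 0.2, 0.3]
finger_gap: 87.3
```

Run:
```python
from h import *
plan(chute(-65,0,140),0.1188,1)
plan(chute(-65,0,56),0.1188,1)
```

```text
grasp now [487.6 163.5 147.3] tcp tgt [501.1 165.3 201.3] dist [12.5  1.7 -7.3] turn deg [ 0.19 -0.94 -0.07] n 1
[[7.1, 0.2, 12.7], [0.19, -0.94, -0.07]]
grasp now [487.6 163.5 147.3] tcp tgt [501.1 165.3 117.3] dist [ 12.5   1.7 -91.3] turn deg [ 0.19 -0.94 -0.07] n 3
[[30.4, 0.0, 4.7], [0.06, -0.31, -0.02]]
[[30.4, 0.0, 4.5], [0.06, -0.31, -0.02]]
[[30.4, 0.1, 4.4], [0.06, -0.31, -0.02]]
```

>>> send_rows:
  series:
    - [87.8,[5,0.2,12.7],[0.2,-0.9,0]]
    - [87.8,[10,0,0],[0,0,0]]
    - [87.8,[10,0,0],[0,0,0]]
    - [87.8,[0,0,0],[0,0,0]]

```text
time: 6.85
tool_pos: [498.5, 165.0, 179.9]
orientation: [0.704, -0.042, 0.707, 0.042]
ft_force: [-0.0, 0.3, 0.1]
finger_gap: 87.8
```

Run:
```python
from h import *
plan(chute(-65,0,56),0.1188,1)
st=ctrl.get_state()
im=ctrl.get_image("wrist"); cv2.imwrite("pics/w5.png",im[:,:,::-1])
c=cam("wrist",st)
for l in [(-165,0,56),(-115,0,83),(-15,0,83)]: print(l,w2pix(c,chute(*l)).round(1))
```

```text
grasp now [498.3 165.  118.6] tcp tgt [501.1 165.3 117.3] dist [  2.6   0.3 -62.6] turn deg [-0.03 -0.23 -0.05] n 2
[[31.3, -0.0, 1.4], [-0.01, -0.11, -0.02]]
[[31.3, -0.0, 1.3], [-0.01, -0.11, -0.02]]
(-165, 0, 56) [326.6  89.6]
(-115, 0, 83) [326.7 168. ]
(-15, 0, 83) [326.8 299.2]
```

View pics/w5.png

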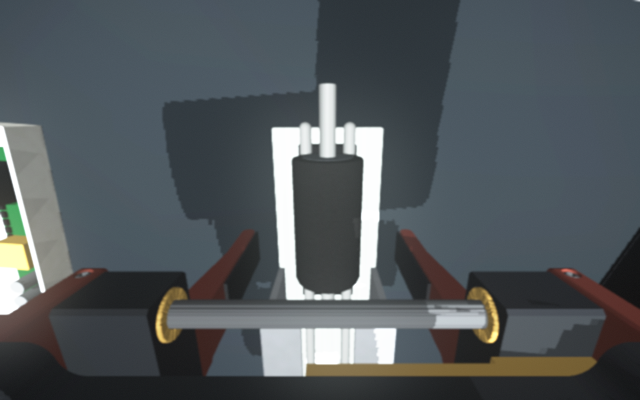

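The tip at (327,85) and the body edges at about y=158 and 291 lie 5–9 px nearer the robot than predicted for -65, which puts the centre at about -69. I'll grasp there.

>>> send_rows:
  series:
    - [87.8,[10,0,-0.5],[0,-0.2,0]]
    - [87.8,[15,0,-0.5],[0,0,0]]
    - [87.8,[15,0,0],[0,0,0]]
    - [87.8,[12,0,0],[0,0,0]]
    - [87.8,[5,0,0],[0,0,0]]
    - [87.8,[0,0,0],[0,0,0]]
    - [87.8,[0,0,0],[0,0,0]]

```text
time: 7.48
tool_pos: [496.4, 165.3, 125.3]
orientation: [0.707, -0.042, 0.704, 0.043]
ft_force: [1.4, 0.6, 0.7]
finger_gap: 87.6
```

Run:
```python
from h import *
plan(chute(-69,0,56),0.1188,1)
```

```text
grasp now [496.7 165.4  64. ] tcp tgt [497.1 164.8 117.3] dist [ 0.7 -0.4 -8. ] turn deg [ 0.02  0.25 -0.07] n 1
[[8.0, -0.5, 0.6], [0.02, 0.25, -0.07]]
```

>>> send_rows:
  series:
    - [87.8,[8,-0.5,0.5],[0,0.2,0]]
    - [80,[0,0,0],[0,0,0]]
    - [70,[0,0,0],[0,0,0]]
    - [60,[0,0,0],[0,0,0]]
    - [50,[0,0,0],[0,0,0]]
    - [45,[0,0,0],[0,0,0]]
    - [45,[0,0,0],[0,0,0]]
    - [45,[0,0,0],[0,0,0]]
    - [45,[0,0,0],[0,0,0]]
  squeeze: 30

```text
time: 8.23
tool_pos: [498.8, 165.3, 119.6]
orientation: [0.708, -0.041, 0.704, 0.043]
ft_force: [0.4, -0.1, -1.9]
finger_gap: 53.4
```

Run:
```python
from h import *
plan(chute(-69,0,56),0.1188,1)
```

```text
grasp now [499.1 165.5  58.3] tcp tgt [497.1 164.8 117.3] dist [-1.7 -0.5 -2.3] turn deg [ 0.02  0.33 -0.1 ] n 1
[[2.3, -0.3, -1.7], [0.02, 0.33, -0.1]]
```

Gripped, with a 53.4 mm gap on the 54 mm body. I'll lift gently.

>>> send_rows:
  series:
    - [45,[-5,0,0],[0,0,0]]
    - [45,[-10,0,0],[0,0,0]]
    - [45,[-15,0,0],[0,0,0]]
    - [45,[-20,0,0],[0,0,0]]
    - [45,[-25,0,0],[0,0,0]]
    - [45,[-25,0,0],[0,0,0]]
    - [45,[-25,0,0],[0,0,0]]
    - [45,[-15,0,0],[0,0,0]]
    - [45,[0,0,0],[0,0,0]]
    - [45,[0,0,0],[0,0,0]]

```text
time: 9.07
tool_pos: [493.1, 163.8, 267.9]
orientation: [0.704, -0.042, 0.707, 0.042]
ft_force: [-0.4, 0.4, -3.6]
finger_gap: 53.2
```

Run:
```python
from h import *
print(ctrl.get_state()["finger_gap"],ctrl.get_state()["ft_force"])
im=ctrl.get_image("wrist"); cv2.imwrite("pics/w6.png",im[:,:,::-1])
im=ctrl.get_image("scene"); cv2.imwrite("pics/s6.png",im[:,:,::-1])
crop("pics/s6.png","pics/s6c.png",220,100,480,300,3)
C=(577,-228.2)
plan((C[0]-100,C[1],240),0.0433,1)
```

```text
53.22336171600335 [-0.43527656  0.39702639 -3.64490053]
grasp now [492.5 163.7 205.5] tcp tgt [ 477.  -228.2  301.3] dist [ -15.8 -392.    34.5] turn deg [ 4.35 -0.36 -0.02] n 10
[[-3.4, -38.7, -6.3], [0.44, -0.04, -0.0]]
[[-3.4, -38.8, -6.0], [0.44, -0.04, -0.0]]
[[-3.4, -38.8, -5.7], [0.44, -0.04, -0.0]]
[[-3.4, -38.9, -5.4], [0.44, -0.04, -0.0]]
[[-3.4, -38.9, -5.1], [0.44, -0.04, -0.0]]
[[-3.4, -38.9, -4.8], [0.44, -0.04, -0.0]]
[[-3.4, -39.0, -4.5], [0.44, -0.04, -0.0]]
[[-3.5, -39.0, -4.2], [0.44, -0.04, -0.0]]
[[-3.5, -39.0, -3.9], [0.44, -0.04, -0.0]]
[[-3.5, -39.1, -3.6], [0.44, -0.04, -0.0]]
```

View pics/w6.png

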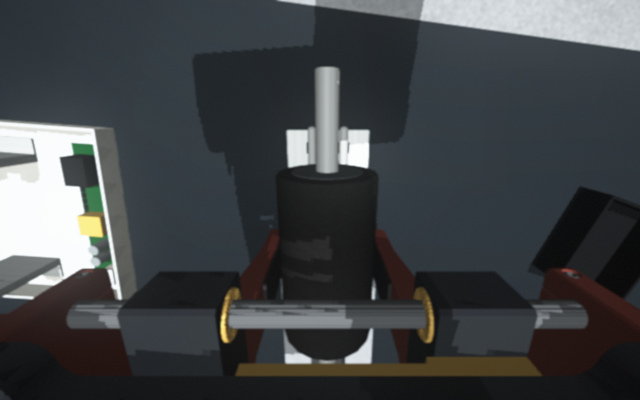

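View pics/s6c.png

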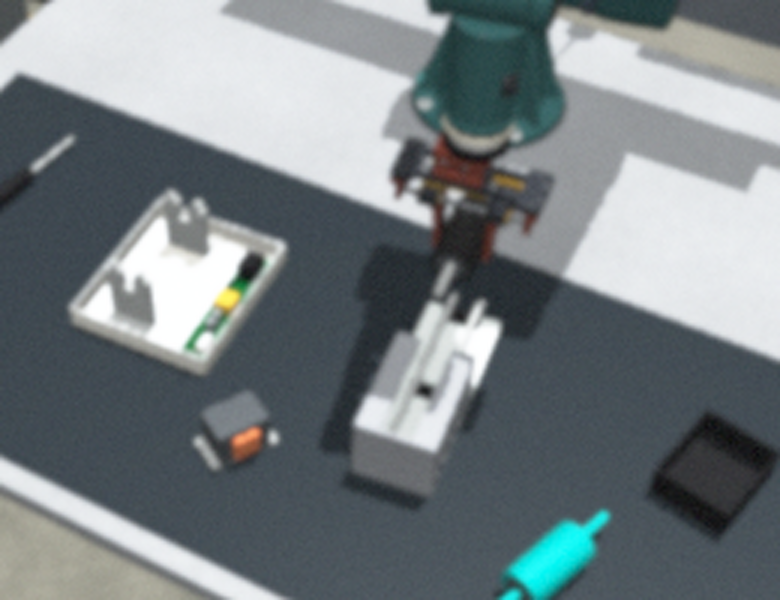

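The roller is held level: the shaft tip is at (327,68), the body is centred between the fingers, and about 3.6 N of weight registers on the wrist. I'll carry it to beside the chassis and look at the slots from there.

>>> send_rows:
  series:
    - [45,[-8,-20,0],[0.44,0,0]]
    - [45,[-8,-27,0],[0.44,0,0]]
    - [45,[-8,-27,2],[0.44,0,0]]
    - [45,[-8,-27,2],[0.44,0,0]]
    - [45,[-5,-27,2],[0.44,0,0]]
    - [45,[-5,-27,2],[0.44,0,0]]
    - [45,[-5,-27,2],[0.44,0,0]]
    - [45,[0,-27,2],[0.44,0,0]]
    - [45,[0,-15,0],[0.44,0,0]]
    - [45,[0,0,0],[0.44,0,0]]
    - [45,[0,0,0],[0,0,0]]
    - [45,[0,0,0],[0,0,0]]

```text
time: 10.17
tool_pos: [516.6, -67.1, 295.0]
orientation: [0.692, -0.013, 0.722, 0.016]
ft_force: [-0.1, 0.4, -3.8]
finger_gap: 53.5
```

Run:
```python
from h import *
import pickle
st=ctrl.get_state();pickle.dump(st,open("w7.pkl","wb"))
im=ctrl.get_image("wrist"); cv2.imwrite("pics/w7.png",im[:,:,::-1])
plan((477,-228,240),0.0433,1)
c=cam("wrist",st)
X=(576.9,-228.2,.0433)
for l in [(115,130,32),(-115,130,32),(-115,-70,32),(72,32,104),(72,-32,104),(-72,32,104),(-72,-32,104),(-72,0,64)]: print(l,w2pix(c,chute(*l,C=X)).round(1))
```

```text
grasp now [513.8 -66.4 233.7] tcp tgt [ 477.  -228.   301.3] dist [ -39.4 -161.3    6.4] turn deg [-0.12 -2.43 -0.34] n 5
[[-1.1, -31.9, -9.2], [-0.02, -0.49, -0.07]]
[[-1.1, -31.9, -9.2], [-0.02, -0.49, -0.07]]
[[-1.2, -31.9, -9.3], [-0.02, -0.49, -0.07]]
[[-1.2, -31.9, -9.3], [-0.02, -0.49, -0.07]]
[[-1.2, -31.9, -9.3], [-0.02, -0.49, -0.07]]
(115, 130, 32) [302.8 304. ]
(-115, 130, 32) [298.2 140.4]
(-115, -70, 32) [134.9 141. ]
(72, 32, 104) [211.3 310.3]
(72, -32, 104) [155.2 310.7]
(-72, 32, 104) [196.  187.1]
(-72, -32, 104) [132.7 187.3]
(-72, 0, 64) [183.9 180. ]
```

View pics/w7.png

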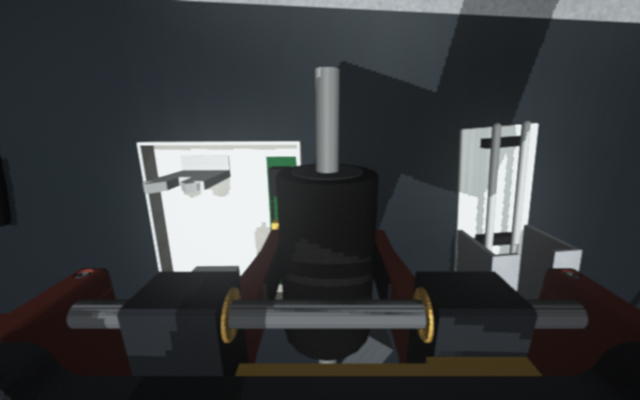

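Run:
```python
from h import *
crop("pics/w7.png","pics/w7c.png",125,130,285,230,5)
```

```text
(no output)
```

View pics/w7c.png

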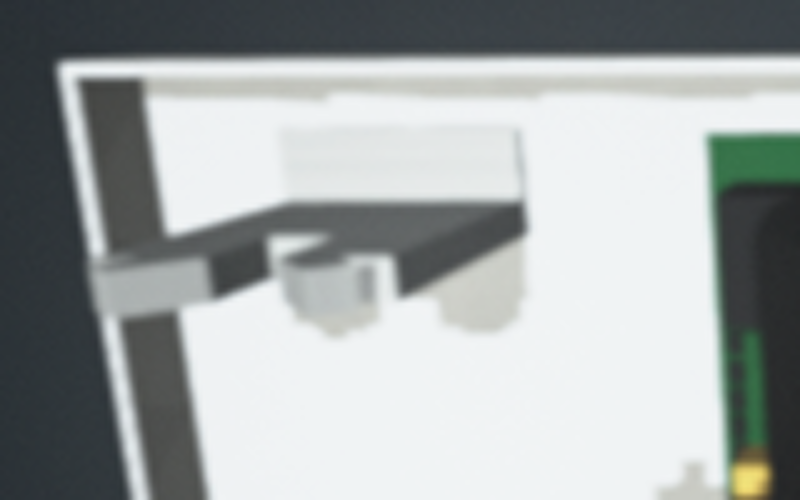

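The near rim corners at (137,143) and (300,142) fit the model, but the near bracket sits further right than predicted, as it did in the top view. I'll take a view with both brackets visible and fit them directly.

>>> send_rows:
  series:
    - [45,[0,-3,15],[0,-0.5,0]]
    - [45,[0,-3,22],[0,-0.5,0]]
    - [45,[0,-3,22],[0,-0.5,0]]
    - [45,[0,0,22],[0,-0.5,0]]
    - [45,[0,0,15],[0,-0.4,0]]
    - [45,[0,0,5],[0,0,0]]
    - [45,[0,0,0],[0,0,0]]
    - [45,[0,0,0],[0,0,0]]
    - [45,[0,0,0],[0,0,0]]

```text
time: 10.97
tool_pos: [622.7, -62.1, 288.1]
orientation: [0.706, -0.015, 0.708, 0.022]
ft_force: [0.6, 0.4, -4.7]
finger_gap: 53.4
```

Run:
```python
from h import *
import pickle
st=ctrl.get_state();pickle.dump(st,open("w8.pkl","wb")); print(np.abs(st["dq"]).max())
im=ctrl.get_image("wrist"); cv2.imwrite("pics/w8.png",im[:,:,::-1])
plan((577,-228,240),0.0433,1,n=1)
c=cam("wrist",st)
X=(576.9,-228.2,.0433)
for l in [(115,130,32),(-115,130,32),(-115,-70,32),(72,32,104),(72,-32,104),(-72,32,104),(-72,-32,104),(-72,0,64)]: print(l,w2pix(c,chute(*l,C=X)).round(1))
crop("pics/w8.png","pics/w8c.png",110,10,310,290,3)
```

```text
0.01215564860547562
grasp now [622.1 -61.4 226.8] tcp tgt [ 577.  -228.   301.3] dist [ -45.4 -166.    13.2] turn deg [ 0.51 -0.19 -0.59] n 1
[[-14.7, -163.2, -54.0], [0.51, -0.19, -0.59]]
(115, 130, 32) [298.6 228.7]
(-115, 130, 32) [294.1  30.4]
(-115, -70, 32) [106.4  28. ]
(72, 32, 104) [195.  216.6]
(72, -32, 104) [131.4 216.3]
(-72, 32, 104) [173.7  60.4]
(-72, -32, 104) [99.1 59.6]
(-72, 0, 64) [162.3  67.8]
```

View pics/w8.png

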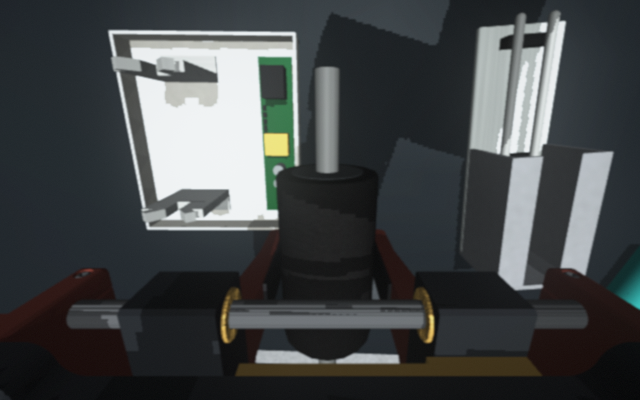

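Run:
```python
from h import *
crop("pics/w8.png","pics/w8n.png",100,45,230,95,6)
crop("pics/w8.png","pics/w8f.png",130,180,245,240,6)
```

```text
(no output)
```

View pics/w8n.png

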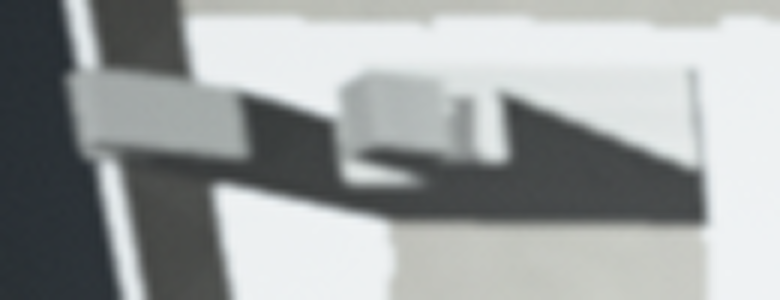

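View pics/w8f.png

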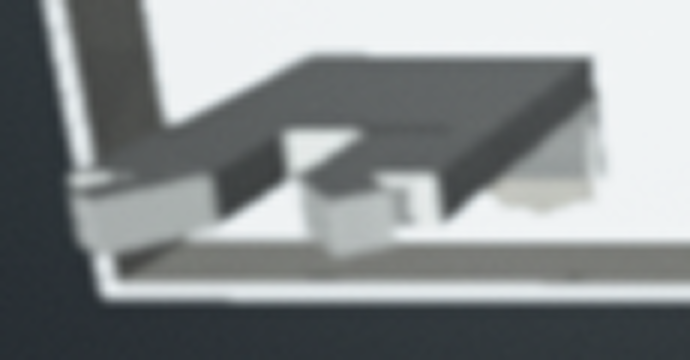

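```bash
cat > f.py <<'E'
from h import *
import pickle
from scipy.optimize import least_squares
w=cam("wrist",pickle.load(open("w8.pkl","rb"))); t=cam("top")
def P(l,c,off,s,pts): return [(np.array(a,float),c,np.array(p)/s+off) for a,p in zip(l,pts)]
near=P([(-77,-32,104),(-77,32,104),(-67,-32,104),(-67,32,104)],w,np.array([100,45]),6,[(70,75),(500,93),(85,157),(510,162)])
far=P([(67,-32,104),(67,32,104),(77,-32,104),(77,32,104)],w,np.array([130,180]),6,[(70,180),(440,172),(95,255),(445,222)])
rim=P([(-115,130,32),(-115,-70,32),(115,-70,32)],w,np.array([0,0]),1,[(297,32),(110,31),(147,229.5)])
def fit(pts,n=""):
    def f(a):
        Rz=R.from_euler('z',a[2]).as_matrix(); return np.concatenate([w2pix(c,Rz@l+[a[0],a[1],0])-p for l,c,p in pts])
    r=least_squares(f,[577,-228,.04],x_scale=[1,1,.01]); print(n,r.x.round(3),r.fun.round(1))
    return r.x
fit(near+far,"brk"); fit(near,"near");fit(far,"far"); fit(rim,"rim")
E
python3 f.py
```

```text
brk [ 5.78452e+02 -2.17853e+02  4.80000e-02] [-1.7 -1.4  1.3 -4.  -1.7 -2.4  1.3 -2.8 -0.2  3.7  1.7  5.  -2.5  0.5
  2.1  5.9]
near [ 5.80644e+02 -2.18851e+02  3.50000e-02] [-1.4  0.8  1.6 -0.7 -1.5 -0.2  1.4  0.4]
far [ 5.74815e+02 -2.22685e+02  1.17000e-01] [-0.5  2.   0.8 -0.8 -2.2 -1.3  1.9  0.2]
rim [ 5.78873e+02 -2.25234e+02  4.40000e-02] [-0.2  0.6 -0.4 -0.7  0.7  0.1]
```

>>> send_rows:
  series:
    - [45,[0,-15,-1],[0.1,0,0]]
    - [45,[0,-25,-1],[0.1,0,0]]
    - [45,[0,-25,-1],[0.1,0,0]]
    - [45,[0,-25,-1],[0.1,0,0]]
    - [45,[0,-25,-1],[0.1,0,0]]
    - [45,[0,-15,0],[0,0,0]]
    - [45,[0,0,0],[0,0,0]]
    - [45,[0,0,0],[0,0,0]]
    - [45,[0,0,0],[0,0,0]]
    - [45,[0,0,0],[0,0,0]]

```text
time: 11.85
tool_pos: [616.6, -199.1, 287.6]
orientation: [0.704, -0.011, 0.71, 0.019]
ft_force: [-0.2, -0.5, -4.2]
finger_gap: 53.2
```

```bash
cat > look.py <<'E'
import sys
from h import *
import pickle
n=sys.argv[1]
st=ctrl.get_state();pickle.dump(st,open(n+".pkl","wb")); print(st["time"],np.abs(st["dq"]).max(),st["finger_gap"])
im=ctrl.get_image("wrist"); cv2.imwrite(f"pics/{n}.png",im[:,:,::-1])
plan((577,-222,240),0.044,1,n=1)
c=cam("wrist",st)
X=(578.9,-225.2,.044)
for l in [(72,0,104),(72,7.5,90),(72,-7.5,90),(-72,0,104),(-72,7.5,90),(-72,-7.5,90)]: print(l,w2pix(c,chute(*l,C=X)).round(1))
E
python3 look.py w9
```

```text
11.85 0.007779279585855526 53.15093554037926
grasp now [ 616.1 -198.3  226.3] tcp tgt [ 577.  -222.   301.3] dist [-39.6 -23.1  13.7] turn deg [-0.02 -0.44 -0.63] n 1
[[-13.7, -21.2, -40.7], [-0.02, -0.44, -0.63]]
(72, 0, 104) [301.3 231.1]
(72, 7.5, 90) [309.3 226. ]
(72, -7.5, 90) [295.4 226.1]
(-72, 0, 104) [296.9  80.7]
(-72, 7.5, 90) [306.3  82.6]
(-72, -7.5, 90) [290.3  82.6]
```

View pics/w9.png

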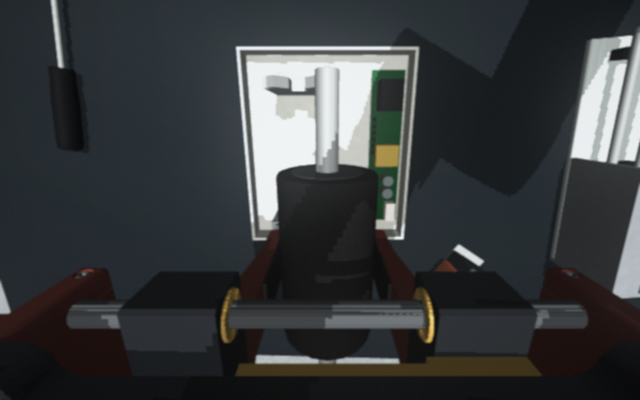

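Run:
```python
from h import *
crop("pics/w9.png","pics/w9c.png",250,50,350,120,7)
```

```text
(no output)
```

View pics/w9c.png

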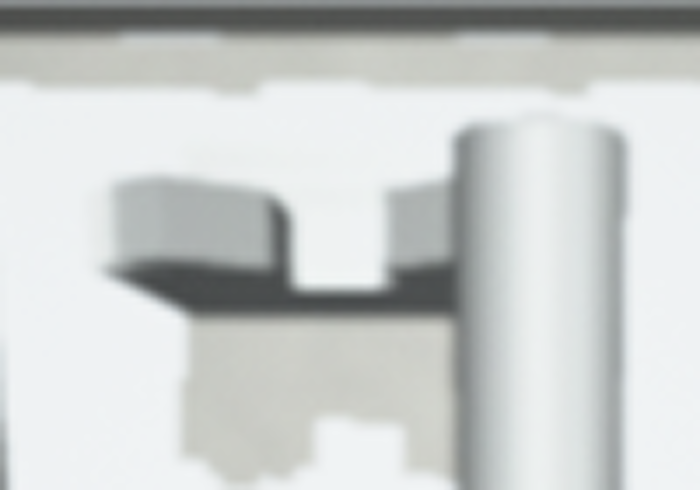

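The near slot gap spans columns 289.5–305.4, against 290.3–306.3 predicted from the rim fit, so the rim-fitted pose is right to about 1 mm. My earlier prong reading missed the white flats. Now the far slot, viewed the same way.

>>> send_rows:
  series:
    - [45,[0,0,15],[0,0,-0.3]]
    - [45,[0,0,25],[0,0,-0.3]]
    - [45,[0,0,25],[0,0,0]]
    - [45,[0,0,25],[0,0,0]]
    - [45,[0,0,20],[0,0,0]]
    - [45,[0,0,8],[0,0,0]]
    - [45,[0,0,0],[0,0,0]]
    - [45,[0,0,0],[0,0,0]]
    - [45,[0,0,0],[0,0,0]]

```text
time: 12.65
tool_pos: [736.2, -182.1, 285.0]
orientation: [0.702, -0.017, 0.712, 0.021]
ft_force: [0.4, -0.2, -4.2]
finger_gap: 53.4
```

```bash
python3 look.py w10;  python3 - <<'E'
from h import *
crop("pics/w10.png","pics/w10c.png",250,40,350,120,7)
E
```

```text
12.65 0.02006334759185114 53.415231890547965
grasp now [ 735.  -181.9  223.7] tcp tgt [ 577.  -222.   301.3] dist [-158.9  -39.9   16.3] turn deg [ 0.54 -0.83 -0.28] n 1
[[-14.1, -31.2, -161.0], [0.54, -0.83, -0.28]]
(72, 0, 104) [286.9 109.7]
(72, 7.5, 90) [296.7 110.3]
(72, -7.5, 90) [281.  110.2]
(-72, 0, 104) [281.  -88.8]
(-72, 7.5, 90) [293.  -76.2]
(-72, -7.5, 90) [274.4 -76.4]
```

View pics/w10.png

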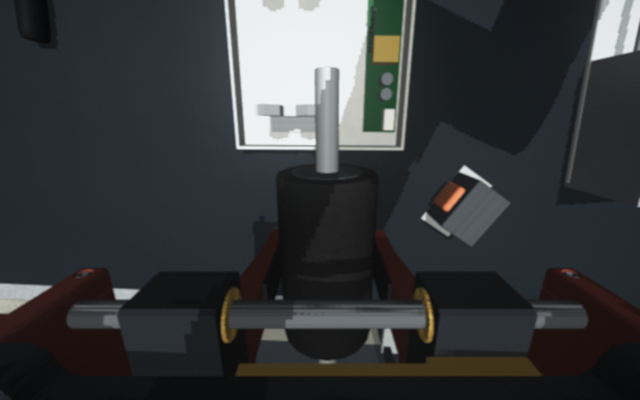

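View pics/w10c.png

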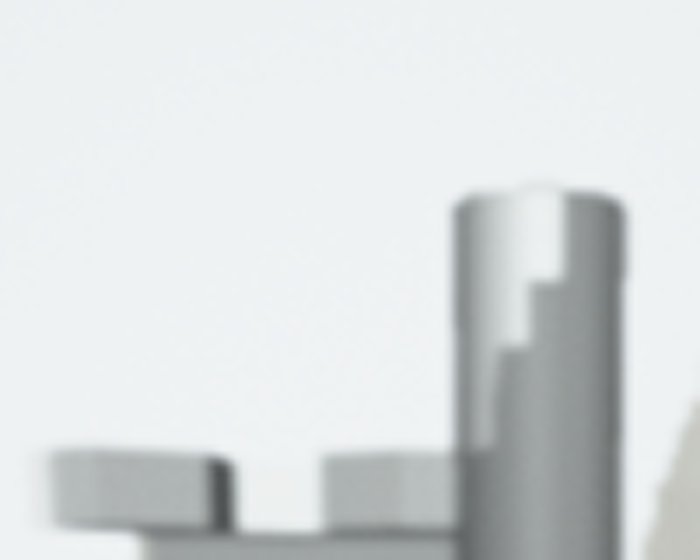

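Run:
```python
from h import *
m=ctrl.camera_model("wrist");K=m["K"];Mi=np.linalg.inv(m["mount"])
def tp(p): a=K@(Mi[:3,:3]@np.array(p,float)+Mi[:3,3]); return (a[:2]/a[2]).round(1)
for off in (-6,-3,0,3):
  for pit in (-2,0,2):
    c,s=np.cos(np.radians(pit)),np.sin(np.radians(pit))
    f=lambda a,r:tp([63.6+ -a*s - r*c,0,off+a*c - r*s])  # a along axis, r up
    print(off,pit,"tip top",f(-100,6),"face top",f(-50,27),"shaft root",f(-50,6),"rear top",f(50,27))
crop("pics/w10.png","pics/w10d.png",260,55,400,205,5)
plan(chute(0,0,150,C=(578.9,-226.1,.044)),.044)
```

```text
-6 -2 tip top [326.7  54. ] face top [326.7 175.8] shaft root [326.7 165.6] rear top [326.9 354.5]
-6 0 tip top [326.7  55. ] face top [326.7 172.8] shaft root [326.7 164.6] rear top [326.9 355.9]
-6 2 tip top [326.7  56.2] face top [326.7 169.9] shaft root [326.7 163.6] rear top [326.9 357.1]
-3 -2 tip top [326.7  61.5] face top [326.7 182.6] shaft root [326.7 171.5] rear top [326.9 358.9]
-3 0 tip top [326.7  62.3] face top [326.7 179.5] shaft root [326.7 170.4] rear top [326.9 360.3]
-3 2 tip top [326.7  63.3] face top [326.7 176.6] shaft root [326.7 169.4] rear top [326.9 361.6]
0 -2 tip top [326.7  68.9] face top [326.7 189.3] shaft root [326.8 177.4] rear top [326.9 363.2]
0 0 tip top [326.7  69.5] face top [326.7 186.2] shaft root [326.8 176.2] rear top [326.9 364.6]
0 2 tip top [326.7  70.3] face top [326.7 183.2] shaft root [326.8 175.2] rear top [326.9 366. ]
3 -2 tip top [326.7  76.2] face top [326.7 196. ] shaft root [326.8 183.2] rear top [326.9 367.4]
3 0 tip top [326.7  76.5] face top [326.7 192.8] shaft root [326.8 181.9] rear top [326.9 368.9]
3 2 tip top [326.7  77.2] face top [326.7 189.8] shaft root [326.8 180.8] rear top [326.9 370.3]
grasp now [ 735.  -181.9  223.7] tcp tgt [ 578.9 -226.1  211.3] dist [-157.   -44.   -73.7] turn deg [ 0.54 -0.83 -0.28] n 5
[[15.2, -7.2, -31.6], [0.11, -0.17, -0.06]]
[[15.1, -7.2, -31.6], [0.11, -0.17, -0.06]]
[[15.0, -7.3, -31.7], [0.11, -0.17, -0.06]]
[[14.9, -7.3, -31.7], [0.11, -0.17, -0.06]]
[[14.8, -7.4, -31.7], [0.11, -0.17, -0.06]]
```

View pics/w10d.png

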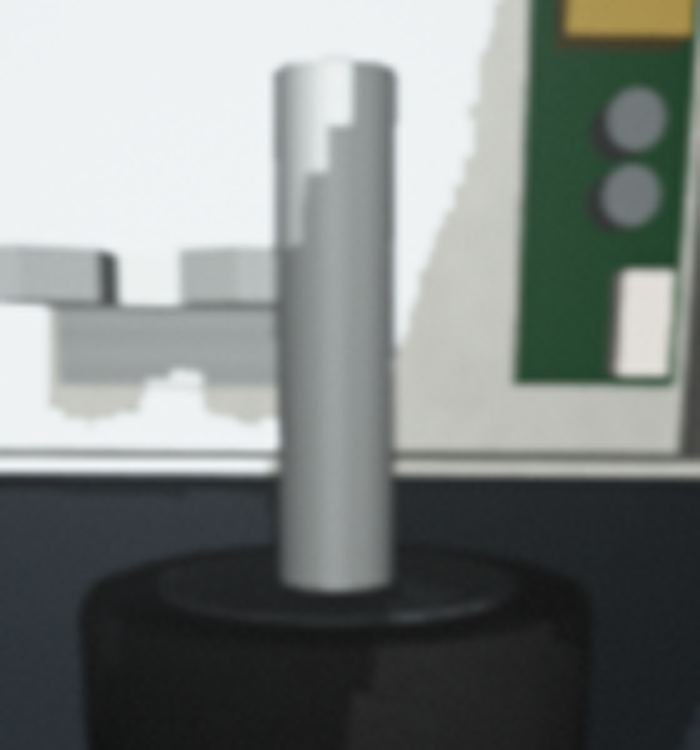

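The tip at row 66.4 and shaft root at 173.4 mean the roller is level in the grip. Its centre is about 1.5 mm towards the robot from the grasp point, and its axis about 2 mm below it. I'll move over the seat.

>>> send_rows:
  series:
    - [45,[0,-7.2,-20],[0.1,-0.2,0]]
    - [45,[0,-7.2,-30],[0.1,-0.2,0]]
    - [45,[0,-7.2,-30],[0.1,-0.2,0]]
    - [45,[0,-7.2,-30],[0.1,-0.2,0]]
    - [45,[0,-4,-25],[0.1,0,0]]
    - [45,[0,0,-10],[0,0,0]]
    - [45,[10,0,0],[0,0,0]]
    - [45,[10,0,0],[0,0,0]]
    - [45,[0,0,0],[0,0,0]]
    - [45,[0,0,0],[0,0,0]]

```text
time: 13.53
tool_pos: [577.8, -221.9, 265.5]
orientation: [0.706, -0.013, 0.708, 0.017]
ft_force: [0.1, -0.9, -5.3]
finger_gap: 53.3
```

```bash
cat > seat.py <<'E'
import sys
from h import *
plan(chute(1.5,0,float(sys.argv[1]),C=(578.9,-226.1,.044)),.044,n=1)
st=ctrl.get_state();print(st["time"],st["ft_force"].round(1),st["wrist_torque"].round(2),st["finger_gap"])
E
python3 seat.py 150
```

```text
grasp now [ 577.7 -221.6  204.3] tcp tgt [ 580.4 -226.   211.3] dist [  2.6  -4.2 -54.2] turn deg [-0.11 -0.09 -0.27] n 1
[[54.2, -4.5, 2.5], [-0.11, -0.09, -0.27]]
13.5333 [ 0.1 -0.9 -5.3] [-0.04 -0.06 -0.01] 53.300230745150856
```

>>> send_rows:
  series:
    - [45,[5,-4.4,2.5],[-0.1,-0.1,-0.3]]
    - [45,[15,0,0],[0,0,0]]
    - [45,[15,0,0],[0,0,0]]
    - [45,[12,0,0],[0,0,0]]
    - [45,[0,0,0],[0,0,0]]
    - [45,[0,0,0],[0,0,0]]

```text
time: 14.03
tool_pos: [587.5, -227.3, 215.4]
orientation: [0.709, -0.018, 0.705, 0.016]
ft_force: [-0.1, -0.3, -4.1]
finger_gap: 53.3
```

```bash
python3 seat.py 125
```

```text
grasp now [ 587.8 -227.5  154.1] tcp tgt [ 580.4 -226.   186.3] dist [ -7.1   1.2 -29.1] turn deg [0.24 0.31 0.24] n 1
[[29.1, 1.7, -7.2], [0.24, 0.31, 0.24]]
14.0333 [-0.1 -0.3 -4.1] [0.01 0.03 0.07] 53.296586149717655
```

>>> send_rows:
  series:
    - [45,[0,1.5,-7],[0.2,0.2,0.2]]
    - [45,[0,0,0],[0,0,0]]
    - [45,[0,0,0],[0,0,0]]
    - [45,[0,0,0],[0,0,0]]

```text
time: 14.37
tool_pos: [581.7, -226.4, 216.8]
orientation: [0.708, -0.017, 0.706, 0.015]
ft_force: [-0.1, 0.7, -3.5]
finger_gap: 53.5
```

```bash
python3 seat.py 125; python3 look.py w11 | head -1
python3 - <<'E'
from h import *
im=ctrl.get_image("top"); cv2.imwrite("pics/t11.png",im[:,:,::-1])
crop("pics/t11.png","pics/t11c.png",335,155,425,245,6)
E
```

```text
grasp now [ 581.9 -226.5  155.5] tcp tgt [ 580.4 -226.   186.3] dist [ -1.3   0.4 -30.5] turn deg [0.08 0.21 0.1 ] n 1
[[30.5, 0.5, -1.4], [0.08, 0.21, 0.1]]
14.3667 [-0.1  0.7 -3.5] [ 0.03 -0.04  0.07] 53.545654121671085
14.3667 0.009593890370588444 53.545654121671085
```

View pics/w11.png

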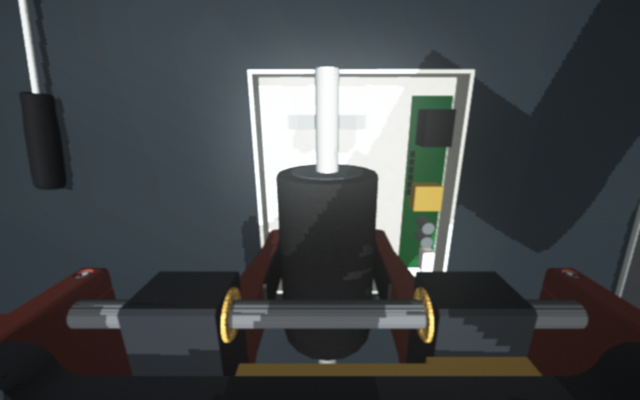

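View pics/t11c.png

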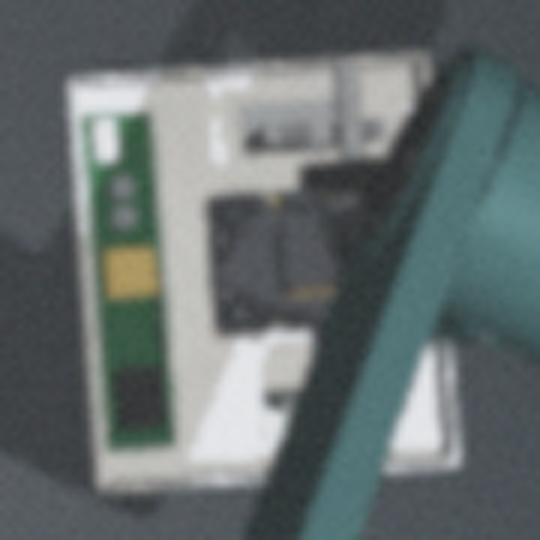

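In the wrist view the near bracket spans columns 288–366, symmetric about the shaft at 327. I'll lower it now.

>>> send_rows:
  series:
    - [45,[8,0.4,-1.3],[0,0.2,0]]
    - [45,[10,0,0],[0,0,0]]
    - [45,[10,0,0],[0,0,0]]
    - [45,[10,0,0],[0,0,0]]
    - [45,[0,0,0],[0,0,0]]
    - [45,[0,0,0],[0,0,0]]
    - [45,[0,0,0],[0,0,0]]

```text
time: 15.05
tool_pos: [580.1, -226.1, 174.1]
orientation: [0.707, -0.016, 0.707, 0.015]
ft_force: [0.4, -0.6, -4.9]
finger_gap: 53.0
```

```bash
python3 seat.py 100
```

```text
grasp now [ 580.1 -226.2  112.8] tcp tgt [ 580.4 -226.   161.3] dist [  0.3   0.  -12.8] turn deg [ 0.07 -0.03  0.08] n 1
[[12.8, 0.0, 0.3], [0.07, -0.03, 0.08]]
15.05 [ 0.4 -0.6 -4.9] [0.   0.02 0.01] 52.99452248626849
```

>>> send_rows:
  series:
    - [45,[6,0,0],[0,0,0]]
    - [45,[6,0,0],[0,0,0]]
    - [45,[5,0,0],[0,0,0]]
    - [45,[5,0,0],[0,0,0]]
    - [45,[0,0,0],[0,0,0]]
    - [45,[0,0,0],[0,0,0]]

```text
time: 15.55
tool_pos: [580.7, -226.4, 150.3]
orientation: [0.707, -0.017, 0.707, 0.015]
ft_force: [-0.5, 0.1, -3.8]
finger_gap: 53.3
```

```bash
python3 seat.py 72.5
```

```text
grasp now [ 580.8 -226.6   89. ] tcp tgt [ 580.4 -226.   133.8] dist [ -0.3   0.4 -16.5] turn deg [0.07 0.04 0.13] n 1
[[16.5, 0.5, -0.3], [0.07, 0.04, 0.13]]
15.55 [-0.5  0.1 -3.8] [ 0.03 -0.05  0.01] 53.32230756023748
```

No contact force, and the axis is at about z=87, inside the parallel part of the slots. I'll continue down in small steps.

>>> send_rows:
  series:
    - [45,[5,0.4,0],[0,0,0]]
    - [45,[4,0,0],[0,0,0]]
    - [45,[3,0,0],[0,0,0]]
    - [45,[1,0,0],[0,0,0]]
    - [45,[0,0,0],[0,0,0]]
    - [45,[0,0,0],[0,0,0]]

```text
time: 16.05
tool_pos: [581.0, -226.2, 136.2]
orientation: [0.707, -0.017, 0.706, 0.015]
ft_force: [0.1, 0.1, -3.3]
finger_gap: 53.5
```

```bash
python3 seat.py 72.5
```

```text
grasp now [ 581.1 -226.3   74.9] tcp tgt [ 580.4 -226.   133.8] dist [-0.6  0.1 -2.4] turn deg [0.07 0.08 0.15] n 1
[[2.4, 0.2, -0.6], [0.07, 0.08, 0.15]]
16.05 [ 0.1  0.1 -3.3] [0.05 0.   0.01] 53.52516050071071
```

>>> send_rows:
  series:
    - [45,[1.5,0,0],[0,0,0]]
    - [45,[0,0,0],[0,0,0]]
    - [45,[0,0,0],[0,0,0]]

```text
time: 16.3
tool_pos: [581.2, -226.3, 134.9]
orientation: [0.708, -0.017, 0.706, 0.015]
ft_force: [0.7, 0.0, -4.2]
finger_gap: 53.8
```

```bash
python3 seat.py 72.5
```

```text
grasp now [ 581.4 -226.5   73.6] tcp tgt [ 580.4 -226.   133.8] dist [-0.8  0.3 -1.1] turn deg [0.07 0.11 0.16] n 1
[[1.1, 0.3, -0.8], [0.07, 0.11, 0.16]]
16.3 [ 0.7  0.  -4.2] [ 0.08 -0.09 -0.03] 53.773464773986056
```

Keep going until contact shows in the wrist force.

>>> send_rows:
  series:
    - [45,[1.2,0,0],[0,0,0]]
    - [45,[0,0,0],[0,0,0]]
    - [45,[1,0,0],[0,0,0]]
    - [45,[0,0,0],[0,0,0]]

```text
time: 16.63
tool_pos: [581.6, -226.5, 133.2]
orientation: [0.708, -0.017, 0.706, 0.015]
ft_force: [-0.8, -0.4, -3.7]
finger_gap: 53.2
```

```bash
python3 seat.py 72.5
```

```text
grasp now [ 581.8 -226.7   71.9] tcp tgt [ 580.4 -226.   133.8] dist [-1.2  0.4  0.6] turn deg [0.07 0.17 0.2 ] n 1
[[-0.6, 0.5, -1.2], [0.07, 0.17, 0.2]]
16.6333 [-0.8 -0.4 -3.7] [ 0.03  0.01 -0.01] 53.229088721332786
```

>>> send_rows:
  series:
    - [45,[1,0,-0.5],[0,0.1,0]]
    - [45,[0,0,0],[0,0,0]]
    - [45,[1,0,0],[0,0,0]]
    - [45,[0,0,0],[0,0,0]]

```text
time: 16.97
tool_pos: [582.0, -226.6, 133.2]
orientation: [0.708, -0.018, 0.706, 0.015]
ft_force: [-0.4, -0.1, -3.9]
finger_gap: 53.9
```

```bash
python3 seat.py 72.5;  python3 look.py w12 | head -1
```

```text
grasp now [ 582.2 -226.8   71.9] tcp tgt [ 580.4 -226.   133.8] dist [-1.6  0.6  0.6] turn deg [0.08 0.19 0.25] n 1
[[-0.6, 0.6, -1.5], [0.08, 0.19, 0.25]]
16.9667 [-0.4 -0.1 -3.9] [ 0.05  0.03 -0.01] 53.88213910799266
16.9667 0.003960302771864145 53.88213910799266
```

View pics/w12.png

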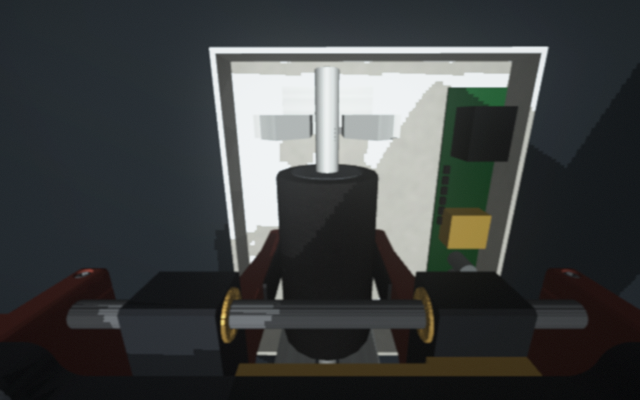

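The shaft at column 327 is inside the near slot, with prongs at 311 and 343 on either side. The wrist still carries the full weight, so I'll go on down.

>>> send_rows:
  series:
    - [45,[1.5,0.4,-1],[0,0.1,0.1]]
    - [45,[1.5,0,0],[0,0,0]]
    - [45,[0,0,0],[0,0,0]]

```text
time: 17.27
tool_pos: [582.0, -226.7, 133.4]
orientation: [0.709, -0.017, 0.705, 0.015]
ft_force: [-0.7, -0.0, -4.0]
finger_gap: 53.5
```

```bash
python3 seat.py 72.5
```

```text
grasp now [ 582.3 -226.9   72.1] tcp tgt [ 580.4 -226.   133.8] dist [-1.6  0.6  0.4] turn deg [0.08 0.26 0.23] n 1
[[-0.4, 0.7, -1.5], [0.08, 0.26, 0.23]]
17.2667 [-0.7 -0.  -4. ] [0.03 0.02 0.02] 53.500792365093936
```

>>> send_rows:
  series:
    - [45,[2.5,0,0],[0,0,0]]

```text
time: 17.35
tool_pos: [582.2, -226.8, 132.6]
orientation: [0.709, -0.018, 0.705, 0.014]
ft_force: [-9.1, 5.4, 35.6]
finger_gap: 53.5
```

```bash
python3 seat.py 72.5
python3 - <<'E'
from h import *
for i in range(3):
    ctrl.get_image("top"); s=ctrl.get_state(); print(s["time"],s["tool_pos"].round(1),s["ft_force"].round(1))
E
```

```text
grasp now [ 582.6 -227.1   71.3] tcp tgt [ 580.4 -226.   133.8] dist [-1.8  0.8  1.2] turn deg [0.08 0.3  0.26] n 1
[[-1.2, 0.9, -1.8], [0.08, 0.3, 0.26]]
17.35 [-9.1  5.4 35.6] [0.79 1.46 0.01] 53.54780616474721
17.4 [ 582.2 -226.8  132.8] [-6.2  2.9 16.4]
17.45 [ 582.2 -226.8  132.8] [-5.9  2.4 16.6]
17.5 [ 582.2 -226.8  132.8] [-5.1  2.9 17.3]
```

It now presses on the slot bottoms: an upward 17 N at grasp z≈71.4, where the seat is expected. I'll relax and release gradually.

>>> send_rows:
  series:
    - [45,[0,0,0],[0,0,0]]
    - [45,[0,0,0],[0,0,0]]
    - [56,[0,0,0],[0,0,0]]
    - [60,[0,0,0],[0,0,0]]
    - [65,[0,0,0],[0,0,0]]
    - [75,[0,0,0],[0,0,0]]
    - [87.8,[0,0,0],[0,0,0]]
    - [87.8,[0,0,0],[0,0,0]]
  squeeze: 10

```text
time: 18.17
tool_pos: [583.3, -227.7, 132.2]
orientation: [0.71, -0.018, 0.704, 0.014]
ft_force: [-0.6, 0.9, -0.5]
finger_gap: 81.4
```

```bash
python3 seat.py 72.5;python3 look.py w13 | head -1
```

```text
grasp now [ 583.7 -228.    70.9] tcp tgt [ 580.4 -226.   133.8] dist [-2.9  1.6  1.6] turn deg [0.07 0.43 0.35] n 1
[[-1.7, 1.7, -2.8], [0.07, 0.43, 0.35]]
18.1667 [-0.6  0.9 -0.5] [-0.01 -0.   -0.02] 81.43511229935517
18.1667 0.0033683968580247347 81.43511229935517
```

View pics/w13.png

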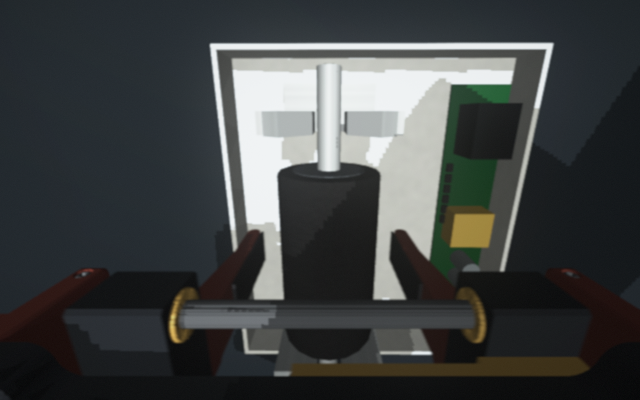

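It stays put with the fingers clear. I'll back off straight up and check.

>>> send_rows:
  series:
    - [87.8,[-5,0.8,0],[0,0,0]]
    - [87.8,[-12,0,0],[0,0,0]]
    - [87.8,[-20,0,0],[0,0,0]]
    - [87.8,[-25,0,0],[0,0,0]]
    - [87.8,[-30,0,0],[0,0,0]]
    - [87.8,[-30,0,0],[0,0,0]]
    - [87.8,[-20,0,-5],[0,0.3,0]]
    - [87.8,[0,0,-20],[0,0.2,0]]
    - [87.8,[0,0,-20],[0,0,0]]
    - [87.8,[0,0,-15],[0,0,0]]
    - [87.8,[0,0,0],[0,0,0]]
    - [87.8,[0,0,0],[0,0,0]]

```text
time: 19.22
tool_pos: [521.5, -228.6, 293.2]
orientation: [0.709, -0.02, 0.704, 0.012]
ft_force: [0.2, 0.3, -0.1]
finger_gap: 87.8
```

```bash
python3 look.py w14
python3 - <<'E'
from h import *
import pickle
c=cam("wrist",pickle.load(open("w14.pkl","rb")))
X=(578.9,-226.1,.044)
for l in [(-100,0,70),(100,0,70),(-50,0,97),(50,0,97),(-72,0,76)]: print(l,w2pix(c,chute(*l,C=X)).round(1))
im=ctrl.get_image("scene"); cv2.imwrite("pics/s14.png",im[:,:,::-1])
crop("pics/s14.png","pics/s14c.png",230,150,330,235,7)
E
```

```text
19.2167 0.03173366753798077 87.84847856661796
grasp now [ 522.1 -229.2  231.9] tcp tgt [ 577.  -222.   301.3] dist [55.4  6.5  8.1] turn deg [0.15 0.38 0.66] n 1
[[-7.8, 3.8, 55.7], [0.15, 0.38, 0.66]]
(72, 0, 104) [329.2 303.4]
(72, 7.5, 90) [335.5 295.9]
(72, -7.5, 90) [323.  295.8]
(-72, 0, 104) [329.8 182.2]
(-72, 7.5, 90) [337.  179.1]
(-72, -7.5, 90) [322.7 179. ]
(-100, 0, 70) [329.2 149.8]
(100, 0, 70) [328.5 304.4]
(-50, 0, 97) [328.9 201. ]
(50, 0, 97) [328.5 283.4]
(-72, 0, 76) [329.  176.2]
```

View pics/w14.png

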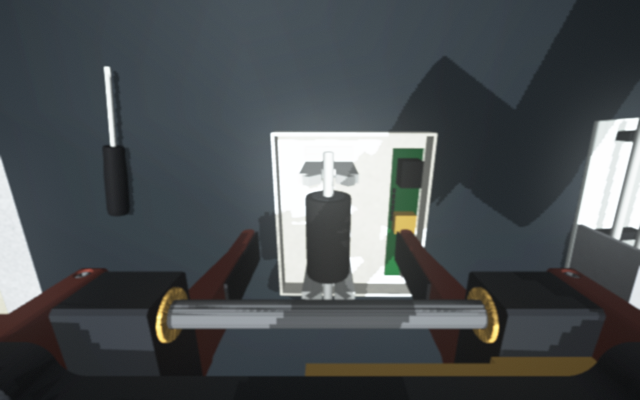

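View pics/s14c.png

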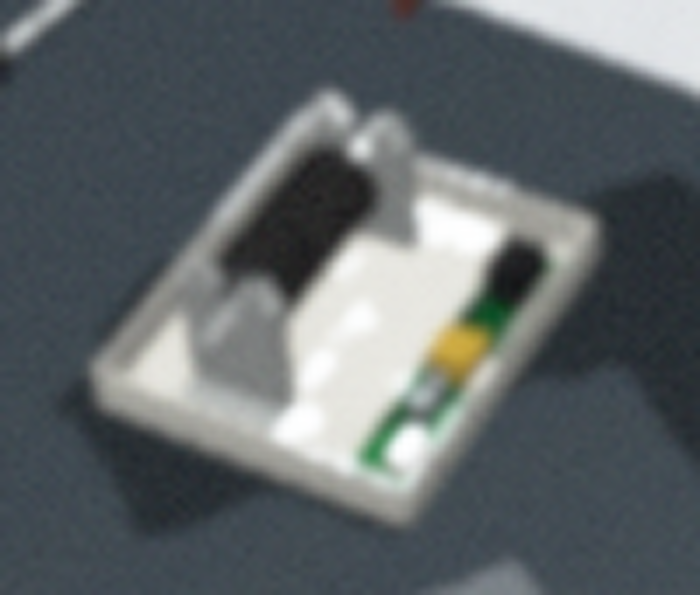

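Run:
```python
from h import *
c=cam("scene");X=(578.9,-226.1,.044)
im=cv2.imread("pics/s14.png")[150:235,230:330]; im=cv2.resize(im,None,fx=7,fy=7,interpolation=cv2.INTER_CUBIC)
for dz,col in((0,(0,0,255)),(10,(0,255,0))):
  for x in(-100,-50,50,100):
    p=(w2pix(c,chute(x,0,70+dz,C=X))-[230,150])*7; cv2.circle(im,tuple(int(v) for v in p),4,col,1)
for s in (1,-1):
  pts=[chute(x,y,z,C=X) for x,y,z in [(50,s*27,70),(-50,s*27,70)]]
  a=[tuple(int(v) for v in (w2pix(c,p)-[230,150])*7) for p in pts]; cv2.line(im,a[0],a[1],(255,0,255),1)
for x,y in [(115,130),(115,-70),(-115,130),(-115,-70)]:
  p=(w2pix(c,chute(x,y,32,C=X))-[230,150])*7; cv2.circle(im,tuple(int(v) for v in p),4,(255,255,0),1)
cv2.imwrite("pics/s14o.png",im)
```

```text
(no output)
```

View pics/s14o.png

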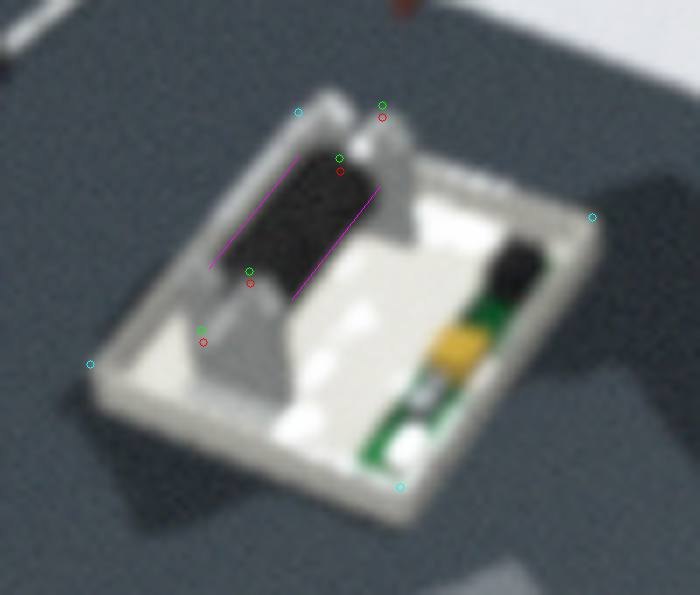

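The projected body outline and axis (at z=70) match the seated roller in the scene view, parallel and between the brackets. The arm is clear, so I'm handing in.

Run:
```python
from workcell import ctrl
print(ctrl.get_state()["ft_force"]); print(ctrl.hand_in())
```

```text
[-0.72671691  0.83506124 -0.92042515]
the job is handed in; nothing more can be done
None
```

The roller is out of the chute and its shaft is in both chassis slots. I handed the job in at about 19 s of the 61 s allowed; no verdict is reported.

**What I did**
- **Pull:** I gripped the shaft end and drew the roller along the rails until its centre was about 65–69 mm outside the hood's mouth, then let go of it there.
- **Placing:** I gripped it again around the middle of the rubber body and lowered it into the slots. Contact came at the expected seat height, with about 17 N upward. Then I released it and backed the arm off.

**Last checks**
- **Position:** In the wrist and scene views, the roller's ends and body outline match a seated roller within 1–2 px in the wrist view. In the scene view the whole chassis is offset by about 1 px.
- **Clear of the arm:** The fingers are open and clear, with no force above noise.
- **Other things on the bench:** I saw no sign that any of them moved, and the arm never went near them, but I did not measure them again at the end.

**Weak or disagreeing points**
- **Seating height:** The pictures cannot show the exact height of each shaft end. That both ends are fully home rests on the contact height and on the roller staying still when released, not on a direct measurement.
- **Chassis position:** My first readings from the bracket tops disagreed with the rim by 3–9 mm. Close views of both slots agreed with the rim to about 1 mm, so I used those.

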